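# Clear the board block and put the washed boards away

## Task

Someone has left the steel caddy and the wooden spatula on top of the slotted board block. First clear them: hang the caddy by its hook on the upper bar of the rail, between its posts, and lay the spatula flat in the white tray. Then put every chopping board from the dish drainer into the block, one to a slot, upright, pushed right down and roughly centred along the slot; do not disturb the oil bottle, the jar or the mug.

Things in the scene. Friction and masses are not known exactly. Their poses are not given: they have to be found in the camera images.
- rack: the board block, fixed, pale wood, 200 (x) x 196 (y) x 60 mm high; origin: centre of its underside. Four slots along its x, open at top and ends, centred at y = -75, -25, 25, 75 mm; each 16 mm wide, 50 mm deep (floor 10 mm above the counter), with 6 mm 45-degree chamfers at the mouth. Block and drainer may swap places.
- drainer: the dish drainer, fixed: white tray 190 (x) x 210 (y) mm with floor 10 mm above the counter; four pairs of steel wire hoops (along x, 120 mm long, tops 62.5 mm above the counter) leave gaps of 16 mm centred at y = -75, -25, 25, 75 mm where the boards stand. Origin: centre of its underside.
- board1: one of up to four plain wooden chopping boards (may be absent), 200 mm long (its x) x 12 mm thick (its y) x 130 mm high (its z), 0.2 kg. At the start it stands on its long edge in the drainer, along the drainer's x. Origin: centre of its lower edge.
- board2: one of up to four plain wooden chopping boards (may be absent), 170 mm long (its x) x 12 mm thick (its y) x 115 mm high (its z), 0.2 kg. At the start it stands on its long edge in the drainer, along the drainer's x. Origin: centre of its lower edge.
- board3: one of up to four plain wooden chopping boards (may be absent), 200 mm long (its x) x 12 mm thick (its y) x 130 mm high (its z), 0.2 kg. At the start it stands on its long edge in the drainer, along the drainer's x. Origin: centre of its lower edge.
- board4: one of up to four plain wooden chopping boards (may be absent), 170 mm long (its x) x 12 mm thick (its y) x 115 mm high (its z), 0.2 kg. At the start it stands on its long edge in the drainer, along the drainer's x. Origin: centre of its lower edge.
- caddy: loose empty steel utensil caddy, about 0.2 kg, at first on top of the block. Open box 60 (x) x 90 (y) x 65 mm high, 3 mm walls; origin: centre of its underside. From its +x wall a plate 60 mm wide (y) rises to 110 mm and turns over to +x and down: a hook, an upside-down U 26 mm across outside (x = 27 to 53 mm), 20 mm inside, its lip ending 82 mm above the underside. Grip the U across x from above.
- caddy_hook (a point): the centre of the underside of the hook's roof, at x = 40, y = 0, z = 107 mm of the caddy (top of the hook 3 mm higher); axes as the caddy's.
- hang_rail: the rail stand, fixed: base plate 100 (x) x 250 (y) x 10 mm, two 12 mm posts at y = -110 and 110 mm, 163 mm high, with two 10 mm steel bars along its y at x = 0, axes 160 and 90 mm above the counter. A caddy hung on the upper bar with its box on the -x side leans its back on the lower one. Origin: on the counter below the bars, midway.
- rail_mid (a point): the middle of the upper bar, on its axis (bar radius 5 mm); axes as the stand's: y along the bar.
- spatula: flat wooden spatula, 60 g, loose; at the start it lies on top of the block across the slots. 215 mm long along its x: handle 20 mm wide (y) and 12 mm thick from x = -100 to 50 mm, blade 44 mm wide and 8 mm thick from x = 45 to 115 mm. Origin on its underside, 100 mm from the handle's end; it balances about 15 mm from there towards the blade.
- tray: white open tray, fixed, 280 (x) x 110 (y) x 30 mm high, walls and floor 5 mm; origin at the centre of its underside.
- oil: bystander: green glass oil bottle, 52 mm diameter, 190 mm high; origin at the centre of its underside.
- jar: bystander: glass jar, 68 mm diameter, 100 mm high; origin at the centre of its underside.
- mug: bystander: white mug, 80 mm diameter, 90 mm high, with a handle on its +y side; origin at the centre of its underside.
Mind the look-alikes: they are no part of the job. Leave any black or blue look-alike of the board4 alone.

How it is judged:
On the way, in this order (a step that is already met when the one before it is completed fails the run):
1. the caddy hangs on the upper bar and the spatula lies in the tray (x of caddy_hook in the frame of rail_mid between -0.013 and 0.013 m and y of caddy_hook in the frame of rail_mid between -0.075 and 0.075 m and z of caddy_hook in the frame of rail_mid between 0 and 0.013 m and angle between caddy's own z axis and vertical below 0.25 rad and x of spatula in the frame of tray between -0.06 and 0.06 m and y of spatula in the frame of tray between -0.05 and 0.05 m and z of spatula in the frame of tray between 0 and 0.02 m and angle between spatula's own z axis and vertical below 0.2 rad), for 0.2 s.
2. every board present stands in a slot of the block, right down (x of board1 in the frame of rack between -0.035 and 0.035 m and y of board1 in the frame of rack between -0.09 and 0.09 m and z of board1 in the frame of rack between 0.004 and 0.017 m and angle between each of board1, board2, board3, board4's own z axis and vertical below 0.15 rad and angle between the x axis of each of board1, board2, board3, board4 and the x axis of rack, either way round below 0.15 rad and x of board2 in the frame of rack between -0.035 and 0.035 m and y of board2 in the frame of rack between -0.09 and 0.09 m and z of board2 in the frame of rack between 0.004 and 0.017 m and x of board3 in the frame of rack between -0.035 and 0.035 m and y of board3 in the frame of rack between -0.09 and 0.09 m and z of board3 in the frame of rack between 0.004 and 0.017 m and x of board4 in the frame of rack between -0.035 and 0.035 m and y of board4 in the frame of rack between -0.09 and 0.09 m and z of board4 in the frame of rack between 0.004 and 0.017 m), for 0.2 s.
At the end, for the whole second after the job is handed in: Every board present in a slot: lower edge within 7 mm of its floor, upright and in line within 0.15 rad, centred lengthwise within 35 mm. Caddy hooked over the upper bar within 75 mm of its middle, tilted under 0.25 rad. Spatula flat in the tray. All at rest (all of step 1 and all of step 2 and linear speed of each of board1, board2, board3, board4, caddy, spatula below 0.03 m/s); the robot touches nothing.
It fails at once if the oil bottle, jar or mug is pushed more than 30 mm or tipped (distance of any of oil, jar, mug from where it was at the start of the episode above 0.03 m or angle between any of oil, jar, mug's own z axis and vertical above 0.5 rad).
Of board1, board2, board3, board4 only 2 to 4 are there at a start; the rules pass over those that are not, and their reading is None.
At some moment in a run one of spatula, caddy may be knocked a few centimetres aside while the robot is not near it.
It also fails if it takes over 210 s, if anything falls off the work surface, if the arm or the gripper's body presses on something with over 40 N, if the wrist force passes 120 N, or if a joint passes its speed limit or range.

## Robot

A 6-joint arm with a two-finger parallel gripper is mounted at the origin on the work surface. World frame = base frame: x ahead of the robot, y to its left, z up, the work surface at z = 0. Lengths are in m, angles in rad, forces in N, time in s.
With the tool pointing down it reaches from about 0.325 to 0.9 m from the base axis. Payload 6.1 kg.
Tool frame: the origin (TCP) lies at the very end of the fingers, on their centre line; the grasp point (between the pads) lies 19 mm behind it; z points along the fingers, y is the line along which they close (so a half turn about z gives the same grasp; the last joint's range is limited). The gripper opens to 87 mm and grips with 3 to 60 N. Pads are 19 mm wide; open, the fingers measure 117 mm over their backs; the gripper's body (75 mm by 190 mm) begins 51 mm behind the grasp point.
Start: joints at [1.041, 0.22, 1.526, -0, 1.395, -0.126], TCP at [0.246, 0.575, 0.223] pointing down, gripper open.
Joint ranges: [-2.98, 2.98], [-0.91, 2.08], [0.09, 2.57], [-1.24, 4.39], [0.2, 2.65], [-2.68, 2.68]. Speed limits (rad/s): [2.57, 2.57, 3.01, 3.14, 3.14, 3.14].

## Interface

Orientations are given as a unit quaternion [x, y, z, w].
In Python, from cell import arm gives the robot as it stands.
- The arm moves only by the tool step_arm, never from a script. Its argument "targets" is a list of rows, each a list of 3 entries, a list of its own where there are three numbers: the finger opening in mm, from 0 to 87, then the shift along the tool's x, y, z in units of 30 mm (1.0 is 30 mm), then the turn about the tool's z in rad. A call has 1 to 12 rows; each row shifts and turns the commanded pose from where the row before left it, along the tool's axes as they then stand; what a row does not reach is not made up. A row lasts 1/8 s, in which the tool goes at most 62.5 mm and 10.7 degrees, less where a joint would pass 70% of its speed; a pose out of reach is approached as far as the arm can. A call is refused whole if a number of a shift passes 1 or a number of a turn 0.188, either way. A call with a gripper value outside its range is refused whole. The fingers move at their own pace and stop on an object; the grip force is fixed at half the most. Time passes only in rows, so rows that do not move let the fingers close. It gives the time, the measured TCP pose, the force, the opening and the grip force at its end, in the units of the state.
- arm.sense(): the state, without advancing time (a new reading comes with each control period).
- arm.read_camera(name): name is "scene" or "top" or "wrist"; returns a dict with "pixels" (420x560x3 uint8, blue, green, red), "intrinsics" (3x3 intrinsics, pixels), "world_to_cam" (4x4, takes a point from world to camera coordinates); the wrist camera has in their place "hand_eye" (4x4, takes a point from camera to tool coordinates, whose origin is the TCP and whose axes are the flange's). Camera axes: x right, y down, z forward; pixel columns grow to the right and rows downward; lengths in m; the calibration is good to about 2 mm. A picture is of the moment at which its call begins: read the wrist's pose just before it. There is no depth.
- arm.finish_job(): hands the job in; it is judged then, once.
The state is a dict: "t": time; "qpos": joint angles; "joint_vel": joint speeds; "tau": joint torques, N m; "position": TCP position; "eef_rot": TCP orientation; "contact_force": force on the tool from outside, world axes, zero at the start; "torque": the same for the moment, N m; "gripper_width": finger opening in m; "gripper_force": force on a finger pad.
Only numpy, scipy, OpenCV 4.12 (cv2) and the standard library are available. Lean on these libraries where they do the work, as an engineer would, in place of code of your own. Each camera call takes 0.05 s, during which the arm holds its last target. There are 200 camera calls.

## Working session

There is one attempt and no reset: what is moved stays moved. The work goes in short steps, Python scripts to look and compute and a tool call to move; the robot and the scene stay as the last step left them, time stands still between calls to the robot, and variables do not carry over. Pictures are saved under pics/ and viewed, at most 14 in all, crops included, and the job is handed in when it is done.

Besides the shell and the picture viewer there is one more tool, called as name(argument=value, ...), one argument or row to a line, values as JSON. step_arm: Moves the arm, as the interface text tells. Its arguments: {"type":"object","properties":{"targets":{"type":"array"}},"required":["targets"]}

```bash
ls; mkdir -p pics
cat > h.py <<'E'
from cell import arm
import numpy as np, cv2
from scipy.spatial.transform import Rotation as R
def snap(name,fn=None):
    s=arm.sense(); c=arm.read_camera(name)
    if name=='wrist':
        T=np.eye(4);T[:3,:3]=R.from_quat(s['eef_rot']).as_matrix();T[:3,3]=s['position']
        c['c2w']=T@np.array(c['hand_eye'])
    else: c['c2w']=np.linalg.inv(np.array(c['world_to_cam']))
    c['K']=np.array(c['intrinsics'])
    c['pixels']=np.array(c['pixels'])
    if fn: cv2.imwrite('pics/'+fn,c['pixels'])
    return c
def ray(c,u,v):
    d=c['c2w'][:3,:3]@np.linalg.inv(c['K'])@np.array([u,v,1.]); return c['c2w'][:3,3],d/np.linalg.norm(d)
def onz(c,u,v,z):
    o,d=ray(c,u,v); return o+d*(z-o[2])/d[2]
def tri(c1,p1,c2,p2):
    o1,d1=ray(c1,*p1);o2,d2=ray(c2,*p2)
    s=np.linalg.lstsq(np.c_[d1,-d2],o2-o1,rcond=None)[0]
    a=o1+d1*s[0];b=o2+d2*s[1]; return (a+b)/2,np.linalg.norm(a-b)
def proj(c,p):
    q=np.linalg.inv(c['c2w'])@np.r_[p,1]; k=c['K']@q[:3]; return k[:2]/k[2]
E
python3 - <<'E'
from h import *
a=snap('scene','scene0.png');b=snap('top','top0.png');w=snap('wrist','w0.png')
np.set_printoptions(precision=4,suppress=True)
s=arm.sense();print(s)
for c in(a,b,w):print(c['K'].tolist(),c['c2w'])
E
```

```text
pics
{'t': 0.15, 'qpos': array([ 1.0409,  0.2211,  1.5273,  0.    ,  1.3947, -0.1261]), 'joint_vel': array([-0.0017, -0.0028, -0.0019,  0.0012, -0.0003,  0.0012]), 'tau': array([  0.0015, -49.5196, -38.7879,   0.07  ,   0.0532,  -0.    ]), 'position': array([0.2454, 0.5743, 0.2217]), 'eef_rot': array([ 0.2006,  0.9797, -0.0007, -0.0003]), 'contact_force': array([0.0338, 0.1241, 0.0325]), 'torque': array([-0.0248, -0.0385,  0.0158]), 'gripper_force': 0.0, 'gripper_width': 0.08692237340282541}
[[431.1304594750016, 0.0, 278.2964967582699], [0.0, 431.1304594750016, 215.4632095337071], [0.0, 0.0, 1.0]] [[-0.7704  0.5107 -0.3816  1.0239]
 [ 0.6375  0.6209 -0.4561  0.68  ]
 [ 0.0041 -0.5947 -0.8039  1.1193]
 [ 0.      0.      0.      1.    ]]
[[529.9886735642639, 0.0, 278.1089334205907], [0.0, 529.9886735642639, 209.16855881766242], [0.0, 0.0, 1.0]] [[-0.0233 -0.992   0.1241  0.3559]
 [-0.9997  0.022  -0.0119  0.0985]
 [ 0.0091 -0.1243 -0.9922  1.7964]
 [ 0.      0.      0.      1.    ]]
[[318.3215670659877, 0.0, 276.2589166557964], [0.0, 318.3215670659877, 209.75358762975742], [0.0, 0.0, 1.0]] [[ 0.3932  0.8776  0.2742  0.1692]
 [ 0.9194 -0.3748 -0.1188  0.6064]
 [-0.0015  0.2989 -0.9543  0.3834]
 [ 0.      0.      0.      1.    ]]
```

View pics/scene0.png

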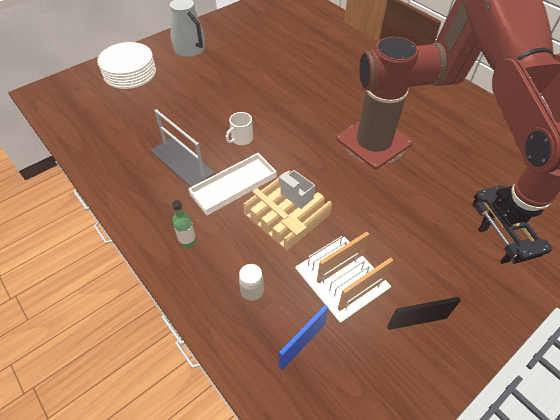

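View pics/top0.png

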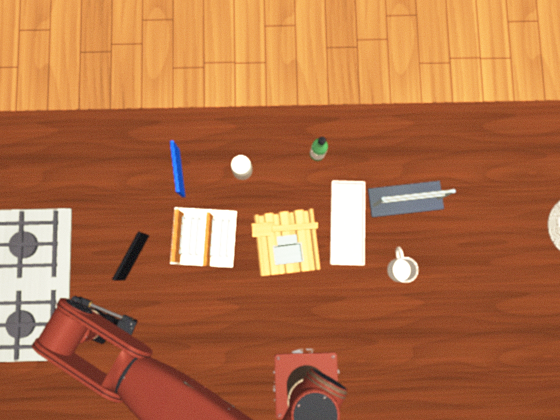

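The scene view shows the block (288,210) with caddy (297,187) and spatula (280,212) on it. The tray is at (233,183), the rail at (180,145) and the drainer at (343,278). In the top view the board candidates are the two wooden boards in the drainer (177,237) and (208,240), a black look-alike (130,256) and a blue one (177,168). I choose the two wooden ones and leave the black and blue alone.

Run:
```python
import cv2,numpy as np
a=cv2.imread('pics/scene0.png');b=cv2.imread('pics/top0.png')
A=cv2.resize(a[160:320,230:400],None,fx=3.5,fy=3.5,interpolation=2)[:560]
B=cv2.resize(b[170:290,160:460],None,fx=2.6,fy=2.6,interpolation=2)
cv2.imwrite('pics/ca.png',A);cv2.imwrite('pics/cb.png',B)
```

```text
(no output)
```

View pics/ca.png

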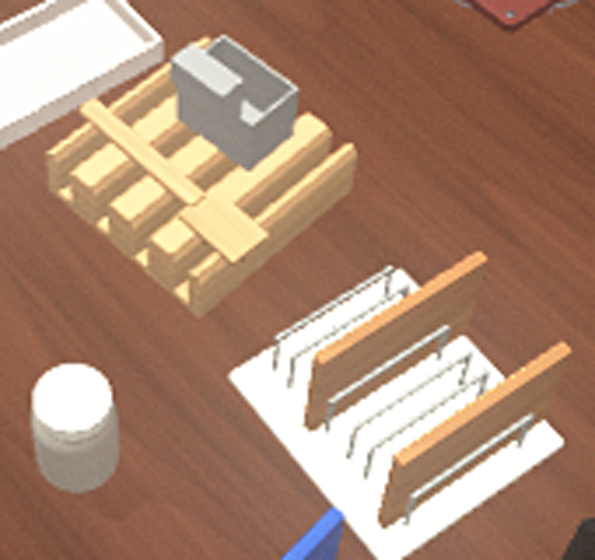

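View pics/cb.png

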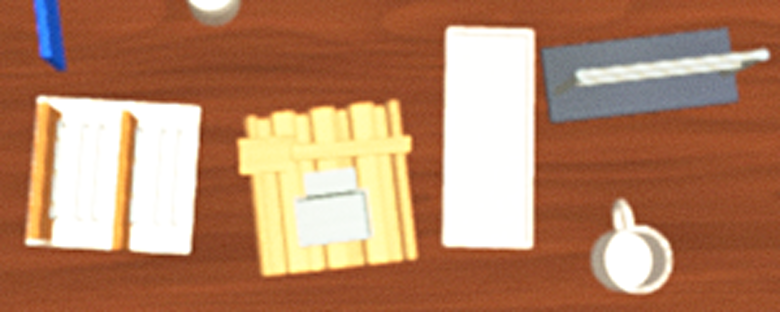

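The crops confirm the choice: two plain wooden boards stand in the drainer, in its 2nd gap and an end gap (crop px (395,310) and (475,430)). The caddy's hook faces world +x, towards the spatula, whose blade points to +y. Next is coarse localisation from the top and scene views.

Run:
```python
from h import *
np.set_printoptions(precision=3,suppress=True)
b=snap('top');a=snap('scene')
T=lambda u,v:(160+u/2.6,170+v/2.6)
S=lambda u,v:(230+u/3.5,160+v/3.5)
def show(n,p,z): print(n,onz(b,*T(*p),z))
for n,p,z in [('blockFL',(244,117),.06),('FR',(398,100),.06),('NL',(263,276),.06),('NR',(417,259),.06),
 ('trayFL',(446,28),.03),('FR',(534,30),.03),('NR',(533,247),.03),('NL',(443,247),.03),
 ('baseFL',(543,48),.01),('FR',(727,29),.01),('NR',(737,101),.01),('NL',(552,121),.01),
 ('drFL',(38,97),.01),('FR',(201,105),.01),('NR',(190,254),.01),('NL',(25,244),.01),
 ('barL',(577,77),.16),('barR',(768,55),.16),('mug',(630,260),.09),('caddyhookL',(304,184),.17),('R',(355,182),.17),
 ('bA f',(43,105),.13),('bA n',(33,238),.13),('bB f',(127,113),.13),('bB n',(119,248),.13)]: show(n,p,z)
for n,p,q in [('boardB far top',(127,113),(319,358)),('boardB near',(119,248),(484,256)),('boardA far',(43,105),(400,458)),('boardA near',(33,238),(568,348)),('blockFL',(244,117),(198,312)),('spat bladecorner',(241,138),(238,260)),('blockNL',(263,276),(355,150)),('caddybox NL',(296,244),(297,93))]:
  print(n,*tri(b,T(*p),a,S(*q)))
```

```text
blockFL [0.555 0.158 0.06 ]
FR [ 0.573 -0.038  0.06 ]
NL [0.355 0.138 0.06 ]
NR [ 0.372 -0.055  0.06 ]
trayFL [ 0.67  -0.106  0.03 ]
FR [ 0.665 -0.22   0.03 ]
NR [ 0.384 -0.207  0.03 ]
NL [ 0.386 -0.092  0.03 ]
baseFL [ 0.644 -0.235  0.01 ]
FR [ 0.664 -0.479  0.01 ]
NR [ 0.568 -0.486  0.01 ]
NL [ 0.547 -0.242  0.01 ]
drFL [0.593 0.428 0.01 ]
FR [0.578 0.216 0.01 ]
NR [0.385 0.232 0.01 ]
NL [0.403 0.444 0.01 ]
barL [ 0.583 -0.246  0.16 ]
barR [ 0.605 -0.478  0.16 ]
mug [ 0.364 -0.315  0.09 ]
caddyhookL [0.462 0.085 0.17 ]
R [0.463 0.025 0.17 ]
bA f [0.568 0.4   0.13 ]
bA n [0.407 0.412 0.13 ]
bB f [0.555 0.298 0.13 ]
bB n [0.392 0.309 0.13 ]
boardB far top [0.557 0.301 0.111] 0.0027358417915853157
boardB near [0.39  0.314 0.11 ] 0.007852644379218123
boardA far [0.569 0.403 0.114] 0.0005669103284787219
boardA near [0.406 0.417 0.115] 0.005910840764488048
blockFL [0.56  0.162 0.008] 0.004967856241695053
spat bladecorner [0.525 0.166 0.062] 0.01116738679058164
blockNL [0.354 0.139 0.047] 0.002651529493643282
caddybox NL [0.392 0.096 0.116] 0.0016165384268974777
```

```bash
cat >> h.py <<'E'
def plan(p,yaw):
    """yaw(deg): wanted world heading of tool y (tool pointing down), p: TCP target"""
    s=arm.sense(); M=R.from_quat(s['eef_rot']).as_matrix()
    cur=np.degrees(np.arctan2(M[1,1],M[0,1])); d=(yaw-cur+180)%360-180
    y=np.radians(yaw); Y=np.array([np.cos(y),np.sin(y),0]);Z=np.array([0,0,-1.]);X=np.cross(Y,Z)
    D=np.array(p)-s['position']
    print('cur yaw %.1f turn %.3f rad; shift units'%(cur,-np.radians(d)),np.round([D@X/.03,D@Y/.03,D@Z/.03],2),'pos',s['position'].round(4),'q6',s['qpos'][5].round(2))
E
python3 -c "
from h import *
plan([.45,.06,.33],3)"
```

```text
cur yaw 66.9 turn 1.115 rad; shift units [-17.48   5.91  -3.6 ] pos [0.2454 0.5745 0.222 ] q6 -0.13
```

step_arm(
  targets=[
    [87,[0,0,-0.6],0.186],
    [87,[0,0,-0.6],0.186],
    [87,[0,0,-0.6],0.186],
    [87,[0,0,-0.6],0.186],
    [87,[0,0,-0.6],0.186],
    [87,[0,0,-0.6],0.185],
  ],
)

```text
t: 1.0
position: [0.2455, 0.5746, 0.3309]
eef_rot: [0.691, 0.723, -0.0, 0.0]
contact_force: [0.1, -0.3, 0.4]
gripper_width: 0.087
gripper_force: 0.0
```

step_arm(
  targets=[
    [87,[-1,0.35,0],0],
    [87,[-1,0.35,0],0],
    [87,[-1,0.35,0],0],
    [87,[-1,0.35,0],0],
    [87,[-1,0.35,0],0],
    [87,[-1,0.35,0],0],
    [87,[-1,0.35,0],0],
    [87,[-1,0.35,0],0],
    [87,[-1,0.35,0],0],
    [87,[-1,0.35,0],0],
    [87,[-1,0.35,0],0],
    [87,[-1,0.35,0],0],
  ],
)

```text
t: 2.5
position: [0.3903, 0.2208, 0.3306]
eef_rot: [0.688, 0.725, 0.0, 0.0]
contact_force: [-0.1, -0.3, 0.5]
gripper_width: 0.0868
gripper_force: 0.0
```

step_arm(
  targets=[
    [87,[-1,0.3,0],0],
    [87,[-1,0.3,0],0],
    [87,[-1,0.3,0],0],
    [87,[-1,0.3,0],0],
    [87,[-1,0.3,0],0],
    [87,[-0.5,0.2,0],0],
    [87,[0,0,0],0],
    [87,[0,0,0],0],
  ],
)

```text
t: 3.5
position: [0.4494, 0.0604, 0.3305]
eef_rot: [0.688, 0.725, 0.0, -0.0]
contact_force: [0.4, -0.1, 0.4]
gripper_width: 0.0872
gripper_force: 0.0
```

```bash
python3 -c "
from h import *
plan([.45,.06,.33],3)
w=snap('wrist','w1.png')"
```

```text
cur yaw 3.0 turn 0.000 rad; shift units [-0.01  0.02  0.02] pos [0.4494 0.0604 0.3305] q6 -0.09
```

View pics/w1.png

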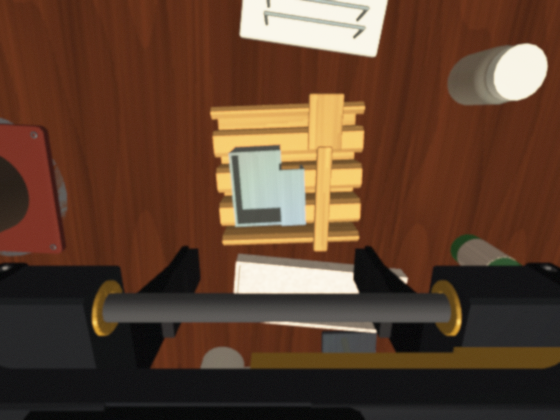

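The wrist view shows the caddy box (257,187) with its hook roof (292,197) on the +x side. The spatula runs from its handle end (321,250) to the blade (326,110), and the block spans (213–363, 105–243). I'll take a second wrist position for height.

step_arm(
  targets=[
    [87,[0,-1,0],0],
    [87,[0,-1,0],0],
    [87,[0,0,0],0],
    [87,[0,0,0],0],
  ],
)

```text
t: 4.05
position: [0.3901, 0.0571, 0.3308]
eef_rot: [0.688, 0.726, 0.0, 0.0]
contact_force: [0.4, -0.2, 0.4]
gripper_width: 0.0871
gripper_force: 0.0
```

Run:
```python
from h import *
import pickle
w=snap('wrist','w2.png')
a=cv2.imread('pics/w1.png');b=w['pixels']
A=np.hstack([cv2.resize(a[80:270,200:370],None,fx=2.2,fy=2.2,interpolation=2),cv2.resize(b[80:270,250:430],None,fx=2.2,fy=2.2,interpolation=2)])
cv2.imwrite('pics/c12.png',A);print(A.shape)
h=cv2.cvtColor(a,cv2.COLOR_BGR2HSV)
for p in[(292,196),(260,180),(326,120),(322,200),(290,138),(280,155),(300,160)]:print(p,h[p[1],p[0]],a[p[1],p[0]])
```

```text
(418, 770, 3)
(292, 196) [ 85  22 208] [205 208 190]
(260, 180) [ 67  22 207] [193 207 189]
(326, 120) [ 20 142 240] [106 194 240]
(322, 200) [ 19 145 237] [102 188 237]
(290, 138) [ 21 136 246] [115 206 246]
(280, 155) [ 22  56 218] [170 205 218]
(300, 160) [ 17 154 204] [ 81 152 204]
```

View pics/c12.png

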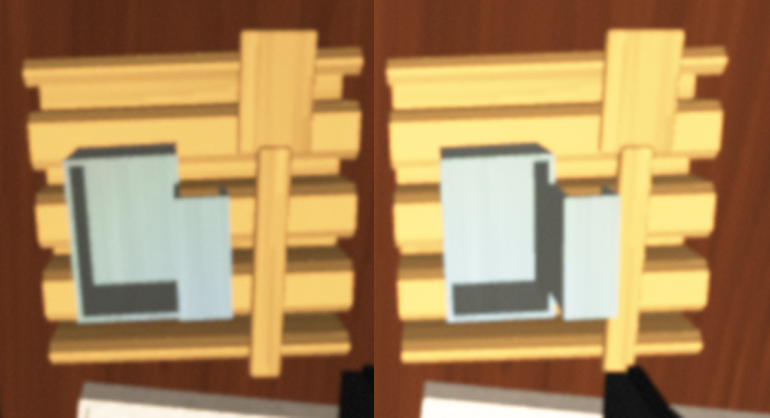

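The crop pair shows the hook roof clearly, corners (174,197)–(233,319) left and (564,196)–(618,317) right. Block corners and spatula edges are clear too.

```bash
cat >> h.py <<'E'
HE=None
def wcam(pos,rot):
    c=snap('wrist');T=np.eye(4);T[:3,:3]=R.from_quat(rot).as_matrix();T[:3,3]=pos
    c['c2w']=T@np.array(c['hand_eye']);return c
E
python3 - <<'E'
from h import *
np.set_printoptions(precision=4,suppress=True)
c2=snap('wrist'); c1=wcam([.4494,.0604,.3305],arm.sense()['eef_rot'])
P1=lambda p:(200+p[0]/2.2,80+p[1]/2.2); P2=lambda p:(250+(p[0]-374)/2.2,80+p[1]/2.2)
for n,p,q in [('hookTL',(174,197),(564,196)),('TR',(229,195),(619,194)),('BL',(178,320),(563,318)),('BR',(233,319),(618,317)),
 ('bladeTL',(241,30),(608,29)),('TR',(317,32),(684,32)),('BL',(240,150),(602,150)),('BR',(312,154),(676,154)),('handL',(250,376),(604,370)),('handR',(279,376),(634,370)),('hand up L',(260,150),(623,150)),('hand up R',(289,150),(653,150)),
 ('block TL',(24,61),(387,60)),('TR',(361,48),(727,48)),('BL',(50,362),(402,362)),('BR',(349,352),(702,352)),
 ('slot4 L',(30,113),(391,112)),('s R',(357,102),(722,101))]:
  x,e=tri(c1,P1(p),c2,P2(q));print(n,x,'%.4f'%e)
E
```

```text
hookTL [0.4508 0.0839 0.1656] 0.0001
TR [0.4766 0.0862 0.1654] 0.0001
BL [0.456  0.0245 0.1702] 0.0006
BR [0.4829 0.0264 0.1701] 0.0006
bladeTL [0.4858 0.1645 0.0641] 0.0002
TR [0.5294 0.1653 0.065 ] 0.0004
BL [0.4909 0.0962 0.0643] 0.0004
BR [0.5326 0.0971 0.0737] 0.0004
handL [ 0.5084 -0.0464  0.0724] 0.0035
handR [ 0.5264 -0.0432  0.0772] 0.0034
hand up L [0.5024 0.0973 0.0686] 0.0004
hand up R [0.5189 0.0986 0.0729] 0.0004
block TL [0.3587 0.1409 0.0524] 0.0002
TR [0.5562 0.1581 0.0637] 0.0004
BL [ 0.3756 -0.0517  0.0583] 0.0004
BR [ 0.5746 -0.0327  0.0614] 0.0004
slot4 L [0.3622 0.1108 0.0528] 0.0002
s R [0.5566 0.1282 0.0684] 0.0002
```

```bash
python3 -c "
from h import *
plan([.4666,.0553,.136],4.9)"
```

```text
cur yaw 3.0 turn -0.033 rad; shift units [-0.26  2.54  6.48] pos [0.3901 0.0567 0.3305] q6 -0.11
```

step_arm(
  targets=[
    [60,[0,0,0],-0.033],
    [60,[-0.26,0.84,0],0],
    [60,[0,0.85,0],0],
    [60,[0,0.85,0],0],
    [60,[0,0,0.9],0],
    [60,[0,0,0.9],0],
    [60,[0,0,0.9],0],
    [60,[0,0,0.9],0],
    [60,[0,0,0.9],0],
    [60,[0,0,0.5],0],
    [60,[0,0,0],0],
    [60,[0,0,0],0],
  ],
)

```text
t: 5.7
position: [0.4671, 0.0552, 0.1816]
eef_rot: [0.676, 0.737, 0.001, 0.001]
contact_force: [0.3, 0.8, -0.3]
gripper_width: 0.06
gripper_force: 0.0
```

step_arm(
  targets=[
    [60,[0,0,0.6],0],
    [60,[0,0,0.6],0],
    [60,[0,0,0.28],0],
    [60,[0,0,0],0],
    [15,[0,0,0],0],
    [15,[0,0,0],0],
    [15,[0,0,0],0],
    [15,[0,0,0],0],
    [15,[0,0,0],0],
    [15,[0,0,0],0],
  ],
)

```text
t: 6.95
position: [0.4664, 0.0552, 0.1364]
eef_rot: [0.676, 0.737, 0.0, 0.0]
contact_force: [-0.3, 0.1, 1.6]
gripper_width: 0.026
gripper_force: 29.9
```

step_arm(
  targets=[
    [15,[0,0,-0.4],0],
    [15,[0,0,-0.8],0],
    [15,[0,0,-0.8],0],
    [15,[0,0,-0.8],0],
    [15,[0,0,-0.8],0],
    [15,[0,0,-0.8],0],
    [15,[0,0,-0.8],0],
    [15,[0,0,-0.8],0],
    [15,[0,0,-0.8],0],
    [15,[0,0,-0.4],0],
  ],
)

```text
t: 8.2
position: [0.4666, 0.0553, 0.3539]
eef_rot: [0.676, 0.737, 0.001, 0.001]
contact_force: [0.3, 0.5, -2.2]
gripper_width: 0.026
gripper_force: 29.9
```

```bash
python3 -c "
from h import *
plan([.50,-.44,.35],4.9)"
```

```text
cur yaw 4.9 turn -0.000 rad; shift units [-16.54  -0.3    0.13] pos [0.4666 0.0553 0.3539] q6 -0.14
```

step_arm(
  targets=[
    [15,[-0.5,0,0],0],
    [15,[-0.9,0,0],0],
    [15,[-0.9,0,0],0],
    [15,[-0.9,0,0],0],
    [15,[-0.9,0,0],0],
    [15,[-0.9,0,0],0],
    [15,[-0.9,0,0],0],
    [15,[-0.9,0,0],0],
    [15,[-0.9,0,0],0],
    [15,[-0.9,0,0],0],
    [15,[-0.9,0,0],0],
    [15,[-0.9,0,0],0],
  ],
)

```text
t: 9.7
position: [0.4918, -0.2572, 0.3503]
eef_rot: [0.677, 0.736, -0.0, -0.001]
contact_force: [-0.2, -0.5, -3.1]
gripper_width: 0.0256
gripper_force: 29.9
```

step_arm(
  targets=[
    [15,[-0.9,0,0],0],
    [15,[-0.9,0,0],0],
    [15,[-0.9,0,0],0],
    [15,[-0.9,0,0],0],
    [15,[-0.9,0,0],0],
    [15,[-0.9,0,0],0],
    [15,[-0.7,0,0],0],
    [15,[0,0,0],0],
    [15,[0,0,0],0],
  ],
)

```text
t: 10.82
position: [0.508, -0.4379, 0.3513]
eef_rot: [0.677, 0.736, 0.0, -0.001]
contact_force: [-0.4, 0.0, -2.0]
gripper_width: 0.0259
gripper_force: 29.9
```

Run:
```python
from h import *
import pickle
c=snap('wrist','w3.png');pickle.dump(c,open('w3.pkl','wb'));print(arm.sense()['position'])
```

```text
[ 0.50816523 -0.43753848  0.35171936]
```

step_arm(
  targets=[
    [15,[0,0.8,0],0],
    [15,[0,0.9,0],0],
    [15,[0,0.8,0],0],
    [15,[0,0,0],0],
    [15,[0,0,0],0],
  ],
)

```text
t: 11.5
position: [0.5828, -0.4311, 0.3522]
eef_rot: [0.676, 0.737, -0.0, -0.0]
contact_force: [-0.2, 0.0, -1.8]
gripper_width: 0.0255
gripper_force: 29.9
```

Run:
```python
from h import *
import pickle
c=snap('wrist','w4.png');pickle.dump(c,open('w4.pkl','wb'));print(arm.sense()['position'])
a=cv2.imread('pics/w3.png')
cv2.imwrite('pics/c34.png',np.vstack([a[0:300],c['pixels'][0:300]]))
```

```text
[ 0.58254041 -0.43140642  0.35239485]
```

View pics/c34.png

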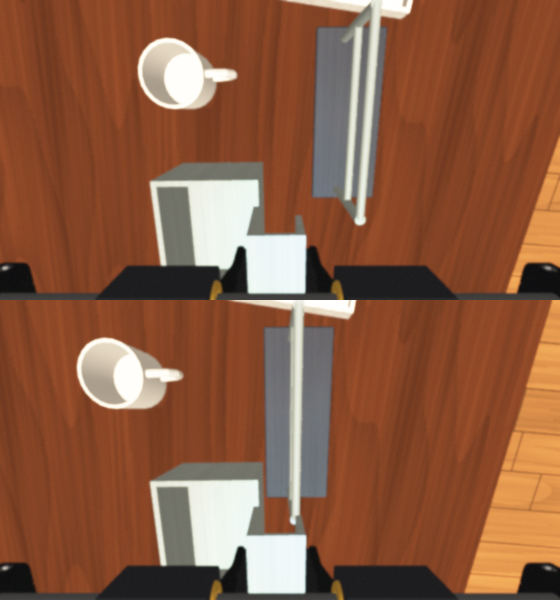

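Both views show the upper bar running from (375,5) to post top (360,221) in the upper picture and (297,5) to (294,220) in the lower. The caddy is held by its hook at (277,265). Next I extract the bar line and post end.

Run:
```python
from h import *
import pickle
a=pickle.load(open('w3.pkl','rb'));b=pickle.load(open('w4.pkl','rb'))
for n,c,lo,hi in(('3',a,318,400),('4',b,268,330)):
  for v in range(15,231,12):
    r=c['pixels'][v,lo:hi].min(1).astype(int); m=np.r_[0,(r>140).astype(int),0];d=np.diff(m)
    print(n,v,[(lo+s,lo+e-1) for s,e in zip(np.where(d==1)[0],np.where(d==-1)[0])])
```

```text
3 15 [(np.int64(371), np.int64(399))]
3 27 [(np.int64(355), np.int64(362)), (np.int64(370), np.int64(379))]
3 39 [(np.int64(347), np.int64(347)), (np.int64(354), np.int64(361)), (np.int64(369), np.int64(378))]
3 51 [(np.int64(353), np.int64(360)), (np.int64(368), np.int64(377))]
3 63 [(np.int64(352), np.int64(359)), (np.int64(368), np.int64(376))]
3 75 [(np.int64(352), np.int64(359)), (np.int64(367), np.int64(375))]
3 87 [(np.int64(351), np.int64(358)), (np.int64(366), np.int64(374))]
3 99 [(np.int64(350), np.int64(357)), (np.int64(365), np.int64(373))]
3 111 [(np.int64(350), np.int64(356)), (np.int64(364), np.int64(372))]
3 123 [(np.int64(349), np.int64(356)), (np.int64(363), np.int64(371))]
3 135 [(np.int64(348), np.int64(355)), (np.int64(362), np.int64(370))]
3 147 [(np.int64(347), np.int64(354)), (np.int64(361), np.int64(369))]
3 159 [(np.int64(347), np.int64(353)), (np.int64(360), np.int64(368))]
3 171 [(np.int64(346), np.int64(352)), (np.int64(360), np.int64(367))]
3 183 [(np.int64(345), np.int64(352)), (np.int64(359), np.int64(367))]
3 195 [(np.int64(344), np.int64(351)), (np.int64(358), np.int64(365))]
3 207 [(np.int64(357), np.int64(364))]
3 219 [(np.int64(354), np.int64(365))]
4 15 [(np.int64(294), np.int64(303)), (np.int64(327), np.int64(329))]
4 27 [(np.int64(291), np.int64(302))]
4 39 [(np.int64(290), np.int64(302))]
4 51 [(np.int64(291), np.int64(302))]
4 63 [(np.int64(290), np.int64(302))]
4 75 [(np.int64(290), np.int64(302))]
4 87 [(np.int64(290), np.int64(301))]
4 99 [(np.int64(290), np.int64(301))]
4 111 [(np.int64(290), np.int64(301))]
4 123 [(np.int64(289), np.int64(301))]
4 135 [(np.int64(290), np.int64(301))]
4 147 [(np.int64(289), np.int64(300))]
4 159 [(np.int64(289), np.int64(300))]
4 171 [(np.int64(289), np.int64(300))]
4 183 [(np.int64(289), np.int64(300))]
4 195 [(np.int64(289), np.int64(299))]
4 207 [(np.int64(292), np.int64(299))]
4 219 [(np.int64(290), np.int64(295))]
```

Run:
```python
from h import *
import pickle
np.set_printoptions(precision=4,suppress=True)
a=pickle.load(open('w3.pkl','rb'));b=pickle.load(open('w4.pkl','rb'))
P=[]
for v,u3,u4 in((39,373.5,297.9),(75,371,297.8),(111,368,297),(147,365,296.4),(183,363,296.2),(207,360.5,295.5)):
  x,e=tri(a,(u3,v),b,(u4,v));P.append(x);print(v,x,'%.4f'%e)
P=np.array(P);d=P[-1]-P[0];print('rail yaw',np.degrees(np.arctan2(d[0],-d[1])))
print('post',tri(a,(360,221),b,(294,220)))
for v in [39,207]:
  for uc in [(a,{39:373.5,207:360.5}),(b,{39:297.9,207:295.5})]: print(onz(uc[0],uc[1][v],v,.16))
for p in[(317,27),(386,27),(313,196),(373,196)]:print('base',onz(a,*p,.01))
for p in[(265,27),(332,27),(265,196),(327,196)]:print('base',onz(b,*p,.01))
plan([.6,-.36,.3],5)
```

```text
39 [ 0.5911 -0.2804  0.161 ] 0.0003
75 [ 0.5945 -0.3133  0.1602] 0.0002
111 [ 0.5974 -0.3485  0.1605] 0.0001
147 [ 0.6007 -0.3861  0.1597] 0.0000
183 [ 0.6045 -0.4257  0.162 ] 0.0001
207 [ 0.6068 -0.4544  0.1605] 0.0002
rail yaw 5.155203127108582
post (array([ 0.6058, -0.4676,  0.1704]), np.float64(0.0009372071500358457))
[ 0.5913 -0.2804  0.16  ]
[ 0.5911 -0.2801  0.16  ]
[ 0.6069 -0.4544  0.16  ]
[ 0.6068 -0.4546  0.16  ]
base [ 0.548  -0.2399  0.01  ]
base [ 0.6445 -0.2318  0.01  ]
base [ 0.5715 -0.4841  0.01  ]
base [ 0.6691 -0.4758  0.01  ]
base [ 0.5499 -0.2397  0.01  ]
base [ 0.6438 -0.2317  0.01  ]
base [ 0.5683 -0.4848  0.01  ]
base [ 0.6694 -0.4761  0.01  ]
cur yaw 4.9 turn -0.002 rad; shift units [2.32 0.79 1.75] pos [ 0.5825 -0.4314  0.3524] q6 -0.83
```

step_arm(
  targets=[
    [15,[0.8,0.25,0],0],
    [15,[0.8,0.25,0],0],
    [15,[0.79,0.24,0],0],
    [15,[0,0,0.7],0],
    [15,[0,0,0.9],0],
    [15,[0,0,0.9],0],
    [15,[0,0,0.9],0],
    [15,[0,0,0.9],0],
    [15,[0,0,0.7],0],
    [15,[0,0,0],0],
    [15,[0,0,0],0],
  ],
)

```text
t: 12.92
position: [0.5997, -0.3584, 0.2035]
eef_rot: [0.676, 0.737, 0.0, 0.001]
contact_force: [-0.5, -0.1, -1.5]
gripper_width: 0.0258
gripper_force: 29.9
```

Run:
```python
from h import *
plan([.5984,-.358,.137],4.9)
s=snap('scene');t=snap('top')
cv2.imwrite('pics/hang1.png',np.hstack([cv2.resize(s['pixels'][80:220,120:300],None,fx=2.2,fy=2.2,interpolation=2),cv2.resize(t['pixels'][140:280,340:500],None,fx=2.2,fy=2.2,interpolation=2)]))
```

```text
cur yaw 4.9 turn -0.000 rad; shift units [ 0.02 -0.04  2.22] pos [ 0.5997 -0.3584  0.2035] q6 -0.74
```

View pics/hang1.png

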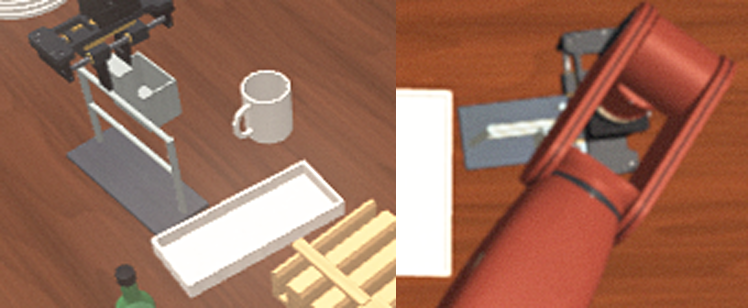

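The caddy is over the bar with its box on the robot side and the hook above the bar at (115,75). Now I lower it slowly.

step_arm(
  targets=[
    [15,[0,-0.04,0.4],0],
    [15,[0,0,0.4],0],
    [15,[0,0,0.4],0],
    [15,[0,0,0.4],0],
    [15,[0,0,0.3],0],
    [15,[0,0,0.2],0],
    [15,[0,0,0],0],
  ],
)

```text
t: 13.9
position: [0.5977, -0.3582, 0.1385]
eef_rot: [0.676, 0.737, -0.0, -0.0]
contact_force: [0.8, -0.2, -2.1]
gripper_width: 0.0259
gripper_force: 29.9
```

step_arm(
  targets=[
    [15,[0,0,0.06],0],
    [15,[0,0,0.05],0],
    [15,[0,0,0.04],0],
    [15,[0,0,0],0],
  ],
)

```text
t: 14.4
position: [0.5978, -0.3584, 0.1346]
eef_rot: [0.676, 0.737, -0.0, -0.0]
contact_force: [0.1, -0.8, -2.5]
gripper_width: 0.0254
gripper_force: 29.9
```

step_arm(
  targets=[
    [15,[0,0,0.06],0],
    [15,[0,0,0.04],0],
    [15,[0,0,0],0],
  ],
)

```text
t: 14.78
position: [0.598, -0.3585, 0.1343]
eef_rot: [0.676, 0.737, -0.0, 0.0]
contact_force: [-4.3, 3.7, 8.9]
gripper_width: 0.0258
gripper_force: 29.9
```

step_arm(
  targets=[
    [36,[0,0,-0.06],0],
    [42,[0,0,0],0],
    [46,[0,0,0],0],
    [46,[0,0,0],0],
    [46,[0,0,-0.3],0],
    [46,[0,0,-0.6],0],
    [46,[0,0,-0.9],0],
    [46,[0,0,-0.9],0],
    [46,[0,0,-0.9],0],
    [46,[0,0,-0.9],0],
    [46,[0,0,-0.9],0],
    [46,[0,0,-0.9],0],
  ],
)

```text
t: 16.27
position: [0.598, -0.3585, 0.3254]
eef_rot: [0.676, 0.737, 0.0, 0.001]
contact_force: [1.1, -1.0, -0.3]
gripper_width: 0.0457
gripper_force: 0.0
```

Run:
```python
from h import *
plan([.515,.045,.31],2.7)
s=snap('scene')
cv2.imwrite('pics/hang2.png',cv2.resize(s['pixels'][90:250,130:330],None,fx=3,fy=3,interpolation=2))
```

```text
cur yaw 4.9 turn 0.038 rad; shift units [13.56 -2.13  0.51] pos [ 0.598  -0.3585  0.3254] q6 -0.74
```

View pics/hang2.png

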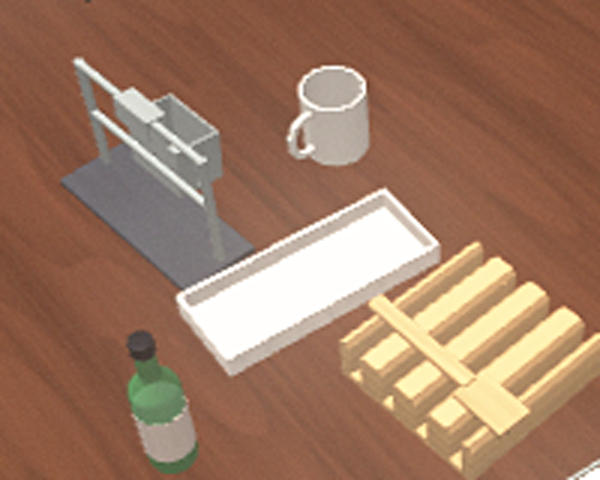

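The caddy hangs on the upper bar (140,105) with its back on the lower bar, and the spatula looks unmoved. I move to the spatula and take a fresh look from the wrist.

step_arm(
  targets=[
    [60,[0.6,0,0],0],
    [60,[1,-0.17,0],0],
    [60,[1,-0.17,0],0],
    [60,[1,-0.17,0],0],
    [60,[1,-0.17,0],0],
    [60,[1,-0.17,0],0],
    [60,[1,-0.17,0],0],
    [60,[1,-0.17,0],0],
    [60,[1,-0.17,0],0],
    [60,[1,-0.17,0],0],
    [60,[1,-0.17,0],0],
    [60,[1,-0.17,0],0],
  ],
)

```text
t: 17.82
position: [0.5108, -0.0144, 0.3208]
eef_rot: [0.676, 0.737, -0.0, -0.001]
contact_force: [1.0, 0.0, 0.2]
gripper_width: 0.06
gripper_force: 0.0
```

step_arm(
  targets=[
    [60,[1,-0.17,0],0.038],
    [60,[0.96,-0.1,0],0],
    [60,[0,0,0],0],
    [60,[0,0,0],0],
  ],
)

```text
t: 18.32
position: [0.4998, 0.0418, 0.3216]
eef_rot: [0.69, 0.724, -0.001, -0.0]
contact_force: [-0.0, -0.6, -0.6]
gripper_width: 0.0602
gripper_force: 0.0
```

Run:
```python
from h import *
c=snap('wrist','w5.png');print(arm.sense()['position'])
cv2.imwrite('pics/c5.png',cv2.resize(c['pixels'][20:290,150:430],None,fx=2.1,fy=2.1,interpolation=2))
```

```text
[0.50001857 0.04135065 0.32172884]
```

View pics/c5.png

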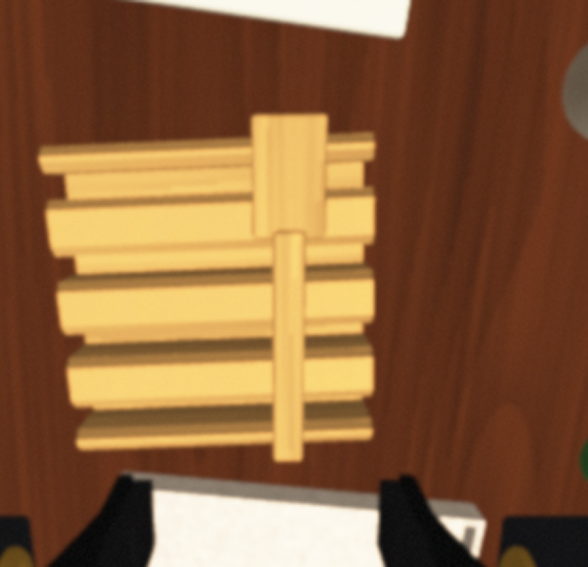

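The spatula handle runs straight from crop (288,235) to its end (288,461), and the blade end is at (289,115).

Run:
```python
from h import *
np.set_printoptions(precision=4,suppress=True)
c=snap('wrist')
P=lambda u,v:(150+u/2.1,20+v/2.1)
e=onz(c,*P(287.7,461),.072);k=onz(c,*P(287.7,240),.072);b=onz(c,*P(289.5,115),.068)
print(e,k,b); u=(b-e)[:2];L=np.linalg.norm(u);u/=L;print(L,np.degrees(np.arctan2(u[1],u[0])))
o=(e[:2]+.1*u+b[:2]-.115*u)/2;print('origin',o)
yaw=np.degrees(np.arctan2(u[1],u[0]))-90
g=o+.010*u
plan([*g,.0635],yaw)
# block corners
for p in[(40,153),(375,136),(78,449),(373,438)]:print(onz(c,*P(*p),.06))
```

```text
[ 0.5186 -0.0483  0.072 ] [0.5105 0.0948 0.072 ] [0.5077 0.1645 0.068 ]
0.2131489528525738 92.93423123520333
origin [0.5135 0.0506]
cur yaw 2.7 turn -0.005 rad; shift units [0.63 0.46 8.61] pos [0.5002 0.0411 0.3219] q6 -0.12
[0.3606 0.1375 0.06  ]
[0.559  0.1562 0.06  ]
[ 0.3762 -0.0513  0.06  ]
[ 0.5759 -0.0338  0.06  ]
```

step_arm(
  targets=[
    [45,[0.63,0.46,0],0],
    [45,[0,0,1],0],
    [45,[0,0,1],0],
    [45,[0,0,1],0],
    [45,[0,0,1],0],
    [45,[0,0,1],0],
    [45,[0,0,1],0],
    [45,[0,0,1],0],
    [45,[0,0,0.8],0],
    [45,[0,0,0.4],0],
    [45,[0,0,0.2],0],
    [45,[0,0,0],0],
  ],
)

```text
t: 19.92
position: [0.5137, 0.061, 0.0707]
eef_rot: [0.69, 0.723, 0.0, 0.0]
contact_force: [0.1, -0.9, 1.2]
gripper_width: 0.0449
gripper_force: 0.0
```

Run:
```python
from h import *
plan([.5131,.0606,.0635],2.9)
```

```text
cur yaw 2.7 turn -0.004 rad; shift units [-0.01 -0.02  0.24] pos [0.5137 0.061  0.0707] q6 -0.08
```

step_arm(
  targets=[
    [45,[0,-0.02,0.15],0],
    [45,[0,0,0.08],0],
    [10,[0,0,0],0],
    [10,[0,0,0],0],
    [10,[0,0,0],0],
    [10,[0,0,0],0],
    [10,[0,0,0],0],
    [10,[0,0,0],0],
  ],
)

```text
t: 20.92
position: [0.5129, 0.0612, 0.0637]
eef_rot: [0.69, 0.724, 0.0, 0.0]
contact_force: [-0.8, 0.9, 1.2]
gripper_width: 0.0199
gripper_force: 30.0
```

step_arm(
  targets=[
    [10,[0,0,-0.3],0],
    [10,[0,0,-0.8],0],
    [10,[0,0,-0.8],0],
    [10,[0,0,-0.8],0],
    [10,[0,0,-0.8],0.14],
    [10,[0,0,-0.8],0.14],
    [10,[0,0,-0.3],0.14],
    [10,[0,0,0],0.14],
    [10,[0,0,0],0.14],
    [10,[0,0,0],0.14],
    [10,[0,0,0],0.14],
    [10,[0,0,0],0.14],
  ],
)

```text
t: 22.42
position: [0.5127, 0.0612, 0.202]
eef_rot: [0.97, 0.244, 0.0, 0.0]
contact_force: [0.1, 0.3, -0.7]
gripper_width: 0.0196
gripper_force: 30.0
```

step_arm(
  targets=[
    [10,[0,0,0],0.14],
    [10,[0,0,0],0.14],
    [10,[0,0,0],0.14],
    [10,[0,0,0],0.127],
    [10,[0,0,0],0],
  ],
)

```text
t: 23.05
position: [0.5127, 0.0612, 0.2019]
eef_rot: [1.0, -0.024, 0.0, 0.0]
contact_force: [-0.6, 0.2, -1.3]
gripper_width: 0.0197
gripper_force: 30.0
```

Run:
```python
from h import *
c=snap('wrist','w6.png')
plan([.521,-.156,.15],-92.6)
s=snap('scene')
cv2.imwrite('pics/c6.png',np.hstack([c['pixels'],s['pixels'][110:250,150:340].repeat(3,0).repeat(3,1)[:420]])[:, ::1] if 0 else np.hstack([cv2.resize(c['pixels'],(400,300)),cv2.resize(s['pixels'][95:260,150:370],(400,300))]))
```

```text
cur yaw -92.7 turn -0.001 rad; shift units [0.6  7.22 1.73] pos [0.5127 0.0612 0.2019] q6 1.58
```

View pics/c6.png

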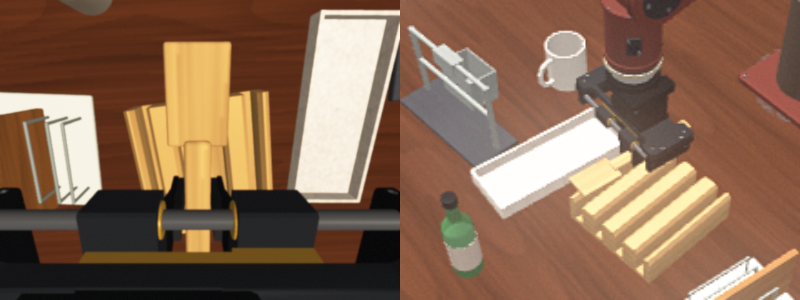

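The spatula is held straight with its blade forward, and the tray is clear on the right at (345,105). I carry it there.

step_arm(
  targets=[
    [10,[0.1,0.5,0],0],
    [10,[0.1,0.9,0],0],
    [10,[0.1,0.9,0],0],
    [10,[0.1,0.9,0],0],
    [10,[0.1,0.9,0],0],
    [10,[0.1,0.9,0],0],
    [10,[0,0.9,0.4],0],
    [10,[0,0.9,0.6],0],
    [10,[0,0.42,0.7],0],
    [10,[0,0,0],0],
    [10,[0,0,0],0],
  ],
)

```text
t: 24.52
position: [0.5203, -0.1563, 0.1513]
eef_rot: [1.0, -0.025, 0.0, 0.0]
contact_force: [0.3, -0.1, 0.4]
gripper_width: 0.0197
gripper_force: 30.0
```

Run:
```python
from h import *
plan([.521,-.156,.010],-92.6)
```

```text
cur yaw -92.8 turn -0.004 rad; shift units [ 0.02 -0.01  4.71] pos [ 0.5203 -0.1563  0.1513] q6 1.18
```

step_arm(
  targets=[
    [10,[0,0,0.6],0],
    [10,[0,0,0.8],0],
    [10,[0,0,0.8],0],
    [10,[0,0,0.8],0],
    [10,[0,0,0.7],0],
    [10,[0,0,0.5],0],
    [10,[0,0,0.3],0],
    [10,[0,0,0.15],0],
    [10,[0,0,0],0],
    [10,[0,0,0.05],0],
    [10,[0,0,0],0],
  ],
)

```text
t: 25.9
position: [0.5204, -0.1562, 0.01]
eef_rot: [1.0, -0.025, 0.0, 0.0]
contact_force: [-0.1, -0.3, -1.5]
gripper_width: 0.0197
gripper_force: 30.0
```

step_arm(
  targets=[
    [28,[0,0,0],0],
    [36,[0,0,0],0],
    [40,[0,0,0],0],
    [40,[0,0,-0.3],0],
    [40,[0,0,-0.8],0],
    [40,[0,0,-1],0],
    [40,[0,0,-1],0],
    [40,[0,0,-1],0],
    [40,[0,0,-1],0],
    [40,[0,0,-1],0],
    [40,[0,0,-1],0],
    [40,[0,0,-1],0],
  ],
)

```text
t: 27.4
position: [0.5199, -0.156, 0.2543]
eef_rot: [1.0, -0.025, 0.0, 0.0]
contact_force: [-0.2, -1.2, 0.6]
gripper_width: 0.0404
gripper_force: 0.0
```

step_arm(
  targets=[
    [87,[0,-0.5,-1],0],
    [87,[0,-1,-0.7],0],
    [87,[0,-1,0],-0.18],
    [87,[0,-1,0],-0.18],
    [87,[0,-1,0],-0.18],
    [87,[0,-1,0],-0.18],
    [87,[0,0,0],-0.18],
    [87,[0,0,0],-0.18],
    [87,[0,0,0],-0.18],
    [87,[0,0,0],-0.18],
    [87,[0,0,0],-0.18],
    [87,[0,0,0],0],
  ],
)

```text
t: 28.9
position: [0.4965, 0.0036, 0.3041]
eef_rot: [0.708, 0.707, 0.0, 0.0]
contact_force: [0.0, 0.4, -0.1]
gripper_width: 0.0871
gripper_force: 0.0
```

Run:
```python
from h import *
plan([.48,.33,.33],85)
plan([.48,.33,.33],-95)
```

```text
cur yaw -0.1 turn -1.485 rad; shift units [ 1.49 10.79 -0.86] pos [0.4965 0.0036 0.3041] q6 -0.15
cur yaw -0.1 turn 1.656 rad; shift units [ -1.49 -10.79  -0.86] pos [0.4965 0.0036 0.3041] q6 -0.15
```

step_arm(
  targets=[
    [87,[0,0,-0.1],-0.185],
    [87,[0,0,-0.1],-0.185],
    [87,[0,0,-0.1],-0.185],
    [87,[0,0,-0.1],-0.185],
    [87,[0,0,-0.1],-0.185],
    [87,[0,0,-0.1],-0.185],
    [87,[0,0,-0.1],-0.185],
    [87,[0,0,-0.1],-0.19],
  ],
)

```text
out of range
```

step_arm(
  targets=[
    [87,[0,0,-0.1],-0.185],
    [87,[0,0,-0.1],-0.185],
    [87,[0,0,-0.1],-0.185],
    [87,[0,0,-0.1],-0.185],
    [87,[0,0,-0.1],-0.185],
    [87,[0,0,-0.1],-0.185],
    [87,[0,0,-0.1],-0.185],
    [87,[0,0,-0.1],-0.185],
  ],
)

```text
t: 29.9
position: [0.4965, 0.0037, 0.328]
eef_rot: [0.045, 0.999, -0.0, 0.0]
contact_force: [0.3, -0.3, 0.6]
gripper_width: 0.0869
gripper_force: 0.0
```

step_arm(
  targets=[
    [87,[0,0.5,0],0],
    [87,[0,1,0],0],
    [87,[0,1,0],0],
    [87,[0,1,0],0],
    [87,[0,1,0],0],
    [87,[0,1,0],0],
    [87,[0,1,0],0],
    [87,[0,1,0],0],
    [87,[0,1,0],0],
    [87,[0,1,0],0],
    [87,[0,1,0],0],
    [87,[0,1,0],0],
  ],
)

```text
t: 31.4
position: [0.5271, 0.3492, 0.3274]
eef_rot: [0.049, 0.999, 0.0, -0.0]
contact_force: [-0.1, -0.1, 0.6]
gripper_width: 0.0868
gripper_force: 0.0
```

step_arm(
  targets=[
    [87,[0,0,0],0],
    [87,[0,0,0],0],
    [87,[0,0,0],0],
  ],
)

```text
t: 31.78
position: [0.5278, 0.3466, 0.3276]
eef_rot: [0.047, 0.999, -0.0, 0.0]
contact_force: [-0.3, -0.4, 0.4]
gripper_width: 0.087
gripper_force: 0.0
```

Run:
```python
from h import *
import pickle
plan([.52,.35,.33],85)
c=snap('wrist','w7.png');pickle.dump(c,open('w7.pkl','wb'))
```

```text
cur yaw 84.7 turn -0.006 rad; shift units [ 0.27  0.09 -0.08] pos [0.5278 0.3466 0.3276] q6 -1.02
```

View pics/w7.png

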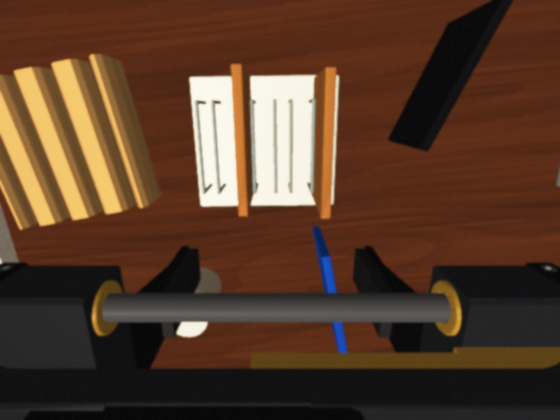

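The view shows the two wooden boards: board B at (240,140) and board A at (327,142). The black look-alike is at (450,75) and the blue one at (330,290). I take a second wrist position.

step_arm(
  targets=[
    [87,[0,0.9,0],0],
    [87,[0,0.9,0],0],
    [87,[0,0,0],0],
    [87,[0,0,0],0],
    [87,[0,0,0],0],
  ],
)

```text
t: 32.45
position: [0.5329, 0.4, 0.3278]
eef_rot: [0.046, 0.999, -0.0, 0.0]
contact_force: [0.7, 0.0, -0.4]
gripper_width: 0.0872
gripper_force: 0.0
```

Run:
```python
from h import *
import pickle
c=snap('wrist','w8.png');pickle.dump(c,open('w8.pkl','wb'))
a=pickle.load(open('w7.pkl','rb'))
for n,x in(('7',a),('8',c)):
  h=cv2.cvtColor(x['pixels'],cv2.COLOR_BGR2HSV)
  m=((h[...,0]>=8)&(h[...,0]<18)&(h[...,1]>150)&(h[...,2]>190)).astype(np.uint8);m[235:]=0;m[:,:150 if n=='7' else 120]=0
  cs,_=cv2.findContours(m,0,2)
  for k in cs:
    if cv2.contourArea(k)>200: print(n,cv2.contourArea(k),np.round(cv2.boxPoints(cv2.minAreaRect(k)),1).tolist(),np.mean(h[m>0],0).round())
  for v in (70,100,140,180,205):
    print(n,v,[(int(u),*map(int,h[v,u])) for u in np.where(m[v])[0][[0,-1]]] if m[v].any() else None)
cv2.imwrite('pics/c78.png',np.hstack([cv2.resize(a['pixels'][50:230,180:360],(390,390),interpolation=2),cv2.resize(c['pixels'][50:230,140:320],(390,390),interpolation=2)]))
```

```text
7 1038.0 [[320.1000061035156, 216.89999389648438], [326.0, 67.80000305175781], [334.79998779296875, 68.19999694824219], [328.79998779296875, 217.1999969482422]] [ 14. 188. 205.]
7 936.0 [[231.5, 65.0], [239.6999969482422, 64.69999694824219], [246.10000610351562, 214.89999389648438], [237.89999389648438, 215.3000030517578]] [ 14. 188. 205.]
7 70 [(232, 14, 187, 205), (334, 14, 192, 194)]
7 100 [(234, 14, 180, 217), (333, 14, 173, 198)]
7 140 [(236, 14, 179, 216), (331, 14, 184, 198)]
7 180 [(238, 14, 179, 210), (329, 14, 188, 193)]
7 205 [(239, 14, 184, 200), (329, 14, 190, 192)]
8 1026.0 [[276.0, 68.0], [284.0, 68.0], [284.0, 217.0], [276.0, 217.0]] [ 14. 187. 210.]
8 955.5 [[180.3000030517578, 65.0999984741211], [188.89999389648438, 64.30000305175781], [203.0, 214.5], [194.39999389648438, 215.3000030517578]] [ 14. 187. 210.]
8 70 [(181, 14, 191, 196), (284, 14, 191, 191)]
8 100 [(184, 14, 155, 211), (284, 14, 184, 191)]
8 140 [(189, 14, 185, 218), (284, 13, 181, 192)]
8 180 [(192, 14, 164, 218), (283, 14, 190, 196)]
8 205 [(194, 14, 168, 202), (284, 14, 190, 197)]
```

View pics/c78.png

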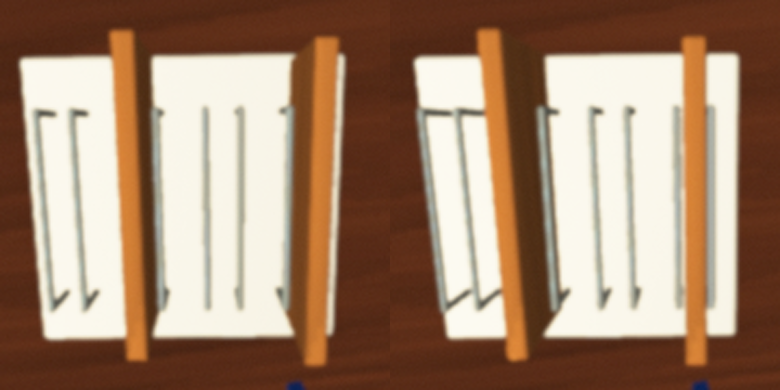

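The tops of boards A and B separate cleanly in both views (crop (325,200)/(695,200) and (128,200)/(503,200)). I triangulate their ends.

Run:
```python
from h import *
import pickle
np.set_printoptions(precision=4,suppress=True)
a=pickle.load(open('w7.pkl','rb'));b=pickle.load(open('w8.pkl','rb'))
for n,p in (('A',[((330.9,68),(280.5,68)),((325,217),(280.5,217))]),('B',[((236.1,64.8),(185.1,64.7)),((242.5,215.1),(199.2,214.9))])):
  q=[tri(a,*[x[0]],b,x[1]) for x in p]; e=[x[1] for x in q];q=[x[0] for x in q]
  m=(q[0]+q[1])/2;d=q[1]-q[0];yaw=np.degrees(np.arctan2(d[1],d[0]))
  print(n,q,e,'mid',m,'L',np.linalg.norm(d),'yaw',yaw)
  plan([m[0],m[1],m[2]-.036],yaw+90)
```

```text
A [array([0.4085, 0.4156, 0.1221]), array([0.5736, 0.4009, 0.1257])] [np.float64(0.00018577064719598125), np.float64(0.0002229240795198306)] mid [0.491  0.4082 0.1239] L 0.16577935570219027 yaw -5.081877933268241
cur yaw 84.7 turn -0.003 rad; shift units [1.42 0.15 8.  ] pos [0.5329 0.4001 0.3278] q6 -0.95
B [array([0.3965, 0.3162, 0.1256]), array([0.5653, 0.3006, 0.1149])] [np.float64(0.00020597303988916099), np.float64(8.780913324004828e-05)] mid [0.4809 0.3084 0.1202] L 0.1698452844869472 yaw -5.276634261836678
cur yaw 84.7 turn 0.000 rad; shift units [ 1.45 -3.2   8.12] pos [0.5329 0.4001 0.3278] q6 -0.95
```

Run:
```python
from h import *
c=wcam([.5000,.0413,.3217],R.from_quat([0.69,0.724,-0.0005,0]).as_quat()); im=cv2.imread('pics/w5.png')
o=np.array([.467,.053]);y=np.radians(5.1);X=np.array([np.cos(y),np.sin(y)]);Y=np.array([-X[1],X[0]])
g=cv2.cvtColor(im,cv2.COLOR_BGR2GRAY).astype(np.float32)
ts=np.arange(-.105,.106,.002)
acc=[]
for xs in (np.arange(-.09,-.02,.004),np.arange(.07,.095,.004)):
  pr=[]
  for x in xs:
    P=[proj(c,[*(o+x*X+t*Y),.06]) for t in ts];P=np.array(P,np.float32)
    pr.append(cv2.remap(g,P[:,0].reshape(1,-1),P[:,1].reshape(1,-1),1)[0])
  acc.append(np.median(pr,0))
for t,a,b in zip(ts,*acc):print(int(round(t*1000)),int(a),int(b),end=' | ')
```

```text
-105 60 59 | -103 60 59 | -101 60 59 | -99 63 63 | -97 89 90 | -95 146 143 | -93 186 181 | -91 200 199 | -89 187 183 | -87 151 143 | -85 131 127 | -83 127 124 | -81 117 113 | -79 102 97 | -77 93 89 | -75 91 88 | -73 88 85 | -71 84 85 | -69 97 102 | -67 145 152 | -65 183 183 | -63 190 182 | -61 198 196 | -59 209 211 | -57 212 215 | -55 212 215 | -53 212 215 | -51 212 215 | -49 212 214 | -47 212 215 | -45 212 214 | -43 212 214 | -41 209 209 | -39 188 183 | -37 148 140 | -35 130 127 | -33 125 122 | -31 111 107 | -29 95 92 | -27 89 87 | -25 88 91 | -23 119 130 | -21 167 184 | -19 183 203 | -17 184 198 | -15 184 183 | -13 188 179 | -11 198 195 | -9 208 211 | -7 211 213 | -5 211 214 | -3 211 214 | -1 211 214 | 1 211 214 | 3 211 214 | 5 211 214 | 7 211 213 | 9 208 209 | 11 187 181 | 13 145 137 | 15 129 125 | 17 121 118 | 19 103 99 | 21 108 107 | 23 165 161 | 25 198 192 | 27 204 201 | 29 209 207 | 31 210 208 | 33 204 199 | 35 192 180 | 37 188 177 | 39 197 194 | 41 208 210 | 43 210 212 | 45 210 212 | 47 210 212 | 49 210 211 | 51 210 211 | 53 210 212 | 55 210 212 | 57 210 212 | 59 207 208 | 61 185 181 | 63 142 136 | 65 134 132 | 67 164 160 | 69 198 189 | 71 200 195 | 73 198 199 | 75 199 202 | 77 201 203 | 79 201 203 | 81 188 185 | 83 172 165 | 85 184 172 | 87 188 176 | 89 197 193 | 91 198 197 | 93 161 152 | 95 130 126 | 97 113 113 | 99 73 73 | 101 57 60 | 103 57 62 | 105 57 61 |
```

step_arm(
  targets=[
    [44,[0.7,0.15,0],0],
    [44,[0.72,0,0.5],0],
    [44,[0,0,1],0],
    [44,[0,0,1],0],
    [44,[0,0,1],0],
    [44,[0,0,1],0],
    [44,[0,0,1],0],
    [44,[0,0,0.9],0],
    [44,[0,0,0.7],0],
    [44,[0,0,0.5],0],
    [44,[0,0,0.35],0],
    [44,[0,0,0],0],
  ],
)

```text
t: 34.05
position: [0.4904, 0.4091, 0.0885]
eef_rot: [0.045, 0.999, -0.0, -0.0]
contact_force: [0.1, 0.7, -0.3]
gripper_width: 0.0437
gripper_force: 0.0
```

step_arm(
  targets=[
    [44,[0,0,0.5],0],
    [44,[0,0,0.5],0],
    [44,[0,0,0],0],
    [5,[0,0,0],0],
    [5,[0,0,0],0],
    [5,[0,0,0],0],
    [5,[0,0,0],0],
    [5,[0,0,0],0],
    [5,[0,0,0],0],
  ],
)

```text
t: 35.17
position: [0.4911, 0.4088, 0.0597]
eef_rot: [0.045, 0.999, -0.0, 0.0]
contact_force: [-0.7, -5.5, 5.7]
gripper_width: 0.0247
gripper_force: 30.0
```

I went 30 mm too deep (0.060 m) and caught the hoops, width 24.7 mm. I open and go back up.

step_arm(
  targets=[
    [44,[0,0,0],0],
    [44,[0,0,0],0],
    [44,[0,0,-0.5],0],
    [44,[0,0,-0.5],0],
    [44,[0,0,0],0],
    [5,[0,0,0],0],
    [5,[0,0,0],0],
    [5,[0,0,0],0],
    [5,[0,0,0],0],
    [5,[0,0,0],0],
    [5,[0,0,0],0],
  ],
)

```text
t: 36.55
position: [0.4905, 0.4092, 0.0886]
eef_rot: [0.045, 0.999, -0.0, -0.0]
contact_force: [-0.3, 0.3, -1.7]
gripper_width: 0.0116
gripper_force: 30.0
```

step_arm(
  targets=[
    [5,[0,0,-0.3],0],
    [5,[0,0,-0.7],0],
    [5,[0,0,-0.9],0],
    [5,[0,0,-0.9],0],
    [5,[0,0,-0.9],0],
    [5,[0,0,-0.9],0],
    [5,[0,0,-0.6],0],
    [5,[0,0,0],-0.06],
    [5,[0,0,0],-0.06],
    [5,[0,0,0],-0.06],
    [5,[0,0,0],0],
  ],
)

```text
t: 37.92
position: [0.4907, 0.4093, 0.2456]
eef_rot: [-0.044, 0.999, 0.0, 0.0]
contact_force: [0.5, -0.3, -2.0]
gripper_width: 0.0118
gripper_force: 30.0
```

Run:
```python
from h import *
plan([.4603,.1277,.16],95.1)
```

```text
cur yaw 95.1 turn -0.000 rad; shift units [ 1.84 -9.26  2.85] pos [0.4907 0.4093 0.2456] q6 -1.09
```

step_arm(
  targets=[
    [5,[0.1,-0.5,0],0],
    [5,[0.2,-0.9,0],0],
    [5,[0.2,-0.9,0],0],
    [5,[0.2,-0.9,0],0],
    [5,[0.2,-0.9,0],0],
    [5,[0.2,-0.9,0],0],
    [5,[0.2,-0.9,0],0],
    [5,[0.2,-0.9,0],0],
    [5,[0.2,-0.9,0],0],
    [5,[0.2,-0.9,0],0],
    [5,[0.14,-0.66,0.5],0],
    [5,[0,0,0.9],0],
  ],
)

```text
t: 39.42
position: [0.455, 0.1253, 0.204]
eef_rot: [-0.043, 0.999, -0.0, 0.002]
contact_force: [0.1, -0.2, -2.2]
gripper_width: 0.0118
gripper_force: 30.0
```

step_arm(
  targets=[
    [5,[0,0,0.8],0],
    [5,[0,0,0.3],0],
    [5,[0,0,0],0],
    [5,[0,0,0],0],
  ],
)

```text
t: 39.92
position: [0.4552, 0.1272, 0.1713]
eef_rot: [-0.045, 0.999, 0.0, 0.001]
contact_force: [0.4, 0.8, -1.9]
gripper_width: 0.0121
gripper_force: 30.0
```

Run:
```python
from h import *
plan([.4603,.1277,.089],95.1)
```

```text
cur yaw 95.1 turn 0.000 rad; shift units [-0.17  0.    2.74] pos [0.4552 0.1272 0.1713] q6 -1.55
```

step_arm(
  targets=[
    [5,[-0.17,0,0.4],0],
    [5,[0,0,0.4],0],
    [5,[0,0,0.3],0],
    [5,[0,0,0.3],0],
    [5,[0,0,0.3],0],
    [5,[0,0,0],0],
  ],
)

```text
t: 40.67
position: [0.4588, 0.1276, 0.118]
eef_rot: [-0.045, 0.999, -0.0, -0.001]
contact_force: [-0.4, -0.2, -1.0]
gripper_width: 0.0118
gripper_force: 30.0
```

step_arm(
  targets=[
    [5,[0,0,0.3],0],
    [5,[0,0,0.3],0],
    [5,[0,0,0.2],0],
    [5,[0,0,0.1],0],
    [5,[0,0,0.06],0],
    [5,[0,0,0],0],
  ],
)

```text
t: 41.42
position: [0.4596, 0.1276, 0.0903]
eef_rot: [-0.045, 0.999, -0.0, 0.0]
contact_force: [-0.4, -0.1, -1.4]
gripper_width: 0.0119
gripper_force: 30.0
```

step_arm(
  targets=[
    [5,[0,0,0.05],0],
    [5,[0,0,0.04],0],
    [5,[0,0,0],0],
  ],
)

```text
t: 41.8
position: [0.4599, 0.1277, 0.0885]
eef_rot: [-0.045, 0.999, -0.0, 0.0]
contact_force: [-3.8, 0.0, 6.5]
gripper_width: 0.0119
gripper_force: 30.0
```

Floor contact at the expected height, so I release and go for board B.

step_arm(
  targets=[
    [24,[0,0,0],0],
    [34,[0,0,0],0],
    [44,[0,0,0],0],
    [44,[0,0,-0.5],0],
    [44,[0,0,-1],0],
    [44,[0,0,-1],0],
    [44,[0,0,-1],0.06],
    [44,[0,0,-0.5],0.06],
    [44,[0,0,0],0.062],
    [44,[0,0,0],0],
  ],
)

```text
t: 43.05
position: [0.4599, 0.1277, 0.2087]
eef_rot: [0.046, 0.999, 0.0, 0.001]
contact_force: [0.4, -0.3, -0.8]
gripper_width: 0.0439
gripper_force: 0.0
```

Run:
```python
from h import *
plan([.4809,.3084,.089],84.7)
```

```text
cur yaw 84.7 turn 0.000 rad; shift units [-0.14  6.06  3.99] pos [0.4599 0.1277 0.2087] q6 -1.37
```

step_arm(
  targets=[
    [44,[-0.14,0.9,0],0],
    [44,[0,0.9,0],0],
    [44,[0,0.9,0],0],
    [44,[0,0.9,0],0],
    [44,[0,0.9,0],0],
    [44,[0,0.9,0],0],
    [44,[0,0.66,0],0],
    [44,[0,0,0.8],0],
    [44,[0,0,0.8],0],
    [44,[0,0,0],0],
    [44,[0,0,0],0],
  ],
)

```text
t: 44.42
position: [0.4811, 0.3083, 0.1605]
eef_rot: [0.046, 0.999, 0.0, 0.0]
contact_force: [0.8, 0.3, 0.7]
gripper_width: 0.0442
gripper_force: 0.0
```

Run:
```python
from h import *
plan([.4809,.3084,.089],84.7)
```

```text
cur yaw 84.7 turn -0.000 rad; shift units [0.01 0.   2.38] pos [0.4811 0.3083 0.1605] q6 -1.05
```

step_arm(
  targets=[
    [44,[0,0,0.7],0],
    [44,[0,0,0.7],0],
    [44,[0,0,0.6],0],
    [44,[0,0,0.38],0],
    [44,[0,0,0],0],
    [5,[0,0,0],0],
    [5,[0,0,0],0],
    [5,[0,0,0],0],
    [5,[0,0,0],0],
    [5,[0,0,0],0],
  ],
)

```text
t: 45.68
position: [0.4807, 0.3083, 0.0884]
eef_rot: [0.046, 0.999, 0.0, 0.0]
contact_force: [-1.1, 0.4, 2.1]
gripper_width: 0.0119
gripper_force: 29.9
```

step_arm(
  targets=[
    [5,[0,0,-0.3],0],
    [5,[0,0,-0.7],0],
    [5,[0,0,-0.9],0],
    [5,[0,0,-0.9],0],
    [5,[0,0,-0.9],0],
    [5,[0,0,-0.9],0],
    [5,[0,0,-0.6],0],
    [5,[0,0,0],-0.06],
    [5,[0,0,0],-0.06],
    [5,[0,0,0],-0.062],
    [5,[0,0,0],0],
  ],
)

```text
t: 47.05
position: [0.4803, 0.3081, 0.2438]
eef_rot: [-0.044, 0.999, -0.0, -0.0]
contact_force: [-0.3, -1.2, -2.5]
gripper_width: 0.0119
gripper_force: 29.9
```

Run:
```python
from h import *
plan([.4692,.0281,.16],95.1)
```

```text
cur yaw 95.1 turn -0.000 rad; shift units [ 1.2  -9.26  2.79] pos [0.4803 0.3081 0.2438] q6 -1.23
```

step_arm(
  targets=[
    [5,[0.1,-0.5,0],0],
    [5,[0.1,-0.9,0],0],
    [5,[0.1,-0.9,0],0],
    [5,[0.1,-0.9,0],0],
    [5,[0.1,-0.9,0],0],
    [5,[0.1,-0.9,0],0],
    [5,[0.1,-0.9,0],0],
    [5,[0.1,-0.9,0],0],
    [5,[0.1,-0.9,0],0],
    [5,[0.1,-0.9,0],0],
    [5,[0.1,-0.66,0],0],
    [5,[0,0,0],0],
  ],
)

```text
t: 48.55
position: [0.472, 0.027, 0.2442]
eef_rot: [-0.043, 0.999, -0.0, -0.0]
contact_force: [0.6, -0.3, -3.1]
gripper_width: 0.012
gripper_force: 29.9
```

step_arm(
  targets=[
    [5,[0,0,0.9],0],
    [5,[0,0,0.9],0],
    [5,[0,0,0.6],0],
    [5,[0,0,0],0],
    [5,[0,0,0],0],
  ],
)

```text
t: 49.18
position: [0.4731, 0.0287, 0.1731]
eef_rot: [-0.045, 0.999, -0.0, 0.001]
contact_force: [0.6, 1.4, -1.0]
gripper_width: 0.0116
gripper_force: 29.9
```

Run:
```python
from h import *
plan([.4692,.0281,.089],95.1)
```

```text
cur yaw 95.1 turn 0.000 rad; shift units [ 0.13 -0.01  2.8 ] pos [0.4731 0.0287 0.1731] q6 -1.77
```

step_arm(
  targets=[
    [5,[0.13,-0.01,0.4],0],
    [5,[0,0,0.4],0],
    [5,[0,0,0.3],0],
    [5,[0,0,0.3],0],
    [5,[0,0,0.3],0],
    [5,[0,0,0.1],0],
    [5,[0,0,0],0],
  ],
)

```text
t: 50.05
position: [0.4685, 0.028, 0.1179]
eef_rot: [-0.045, 0.999, 0.0, -0.0]
contact_force: [-0.6, -0.5, -2.4]
gripper_width: 0.0116
gripper_force: 29.9
```

step_arm(
  targets=[
    [5,[0,0,0.3],0],
    [5,[0,0,0.3],0],
    [5,[0,0,0.2],0],
    [5,[0,0,0.1],0],
    [5,[0,0,0.04],0],
    [5,[0,0,0],0],
  ],
)

```text
t: 50.8
position: [0.4687, 0.028, 0.09]
eef_rot: [-0.045, 0.999, -0.0, 0.0]
contact_force: [-0.8, 0.5, -2.0]
gripper_width: 0.012
gripper_force: 29.9
```

step_arm(
  targets=[
    [5,[0,0,0.05],0],
    [5,[0,0,0.04],0],
    [5,[0,0,0],0],
  ],
)

```text
t: 51.18
position: [0.469, 0.0279, 0.0884]
eef_rot: [-0.045, 0.999, -0.0, 0.0]
contact_force: [-2.9, 0.8, 6.3]
gripper_width: 0.0117
gripper_force: 29.9
```

step_arm(
  targets=[
    [24,[0,0,0],0],
    [34,[0,0,0],0],
    [44,[0,0,0],0],
    [44,[0,0,-0.5],0],
    [44,[0,0,-1],0],
    [44,[0,0,-1],0],
    [44,[0,0,-1],0],
    [44,[0,0,-1],0],
    [44,[0,0,-1],0],
    [44,[0,0,-1],0],
    [44,[0,0,-1],0],
    [44,[0,0.5,0],0],
  ],
)

```text
t: 52.68
position: [0.4687, 0.0426, 0.316]
eef_rot: [-0.044, 0.999, -0.0, 0.003]
contact_force: [0.3, 0.2, -1.0]
gripper_width: 0.0441
gripper_force: 0.0
```

step_arm(
  targets=[
    [44,[0,1,0],0],
    [44,[0,1,0],0],
    [44,[0,1,0],0],
    [44,[0,1,0],0],
    [44,[0,1,0],0],
    [44,[0,1,0],0],
    [44,[0,1,0],0],
    [44,[0,1,0],0],
    [44,[0,1,0],0],
    [44,[0,1,0],0],
    [44,[0,1,0],0],
    [44,[0,0,0],0],
  ],
)

```text
t: 54.18
position: [0.4363, 0.3734, 0.311]
eef_rot: [-0.046, 0.999, -0.0, -0.001]
contact_force: [0.2, -1.4, -0.7]
gripper_width: 0.0442
gripper_force: 0.0
```

Run:
```python
from h import *
s=snap('scene');t=snap('top');print(arm.sense()['position'])
cv2.imwrite('pics/end.png',np.hstack([cv2.resize(s['pixels'][90:340,130:400],(432,400),interpolation=2),cv2.resize(t['pixels'][130:330,300:460],(320,400),interpolation=2)]))
```

```text
[0.43706087 0.37158521 0.31136256]
```

View pics/end.png

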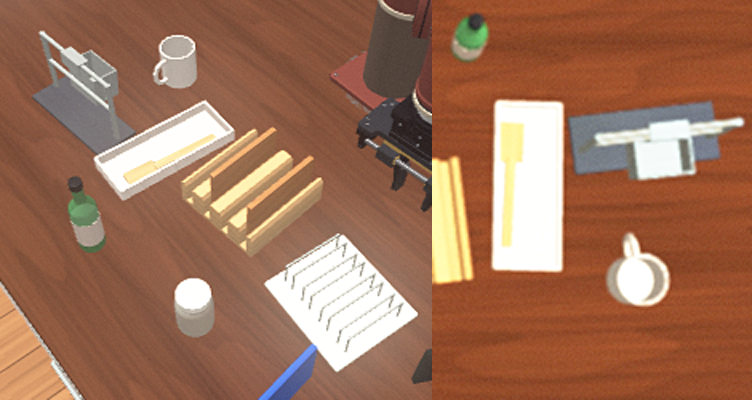

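The end view shows both boards standing in the block, the drainer empty, the caddy hung at (670,145) and the spatula in the tray at (510,185), near its left wall. I measure whether the spatula lies flat and within limits.

Run:
```python
from h import *
np.set_printoptions(precision=4,suppress=True)
t=snap('top');s=snap('scene')
P=lambda u,v:(300+(u-432)/2,130+v/2); S=lambda u,v:(130+u/1.6,90+v/1.6)
for n,c,lo,hi in(('top',t,(325,185),(375,260)),('scene',s,(190,150),(280,215))):
  g=c['pixels'][lo[1]:hi[1],lo[0]:hi[0]];h=cv2.cvtColor(g,cv2.COLOR_BGR2HSV)
  m=((h[...,0]>14)&(h[...,0]<28)&(h[...,1]>50)).astype(np.uint8)
  k,_=cv2.findContours(m,0,2);k=max(k,key=cv2.contourArea);b=cv2.boxPoints(cv2.minAreaRect(k))+np.array(lo);print(n,b.tolist(),cv2.contourArea(k))
  e=sorted([((b[i]+b[(i+1)%4])/2,np.linalg.norm(b[i]-b[(i+1)%4])) for i in range(4)],key=lambda x:x[1])[:2]
  for p,_ in e: print(p,onz(c,*p,.014))
for p in[(494,101),(563,103),(562,270),(494,268)]:print('tray',onz(t,*P(*p),.03))
```

```text
top [[334.0, 191.0], [345.0, 191.0], [345.0, 252.0], [334.0, 252.0]] 263.0
[339.5 191. ] [ 0.6365 -0.1335  0.014 ]
[339.5 252. ] [ 0.4293 -0.1257  0.014 ]
scene [[238.8179168701172, 205.93353271484375], [278.74566650390625, 176.65318298339844], [290.34971618652344, 192.4768829345703], [250.42196655273438, 221.75723266601562]] 468.5
[284.5477 184.565 ] [ 0.4004 -0.0334  0.014 ]
[244.6199 213.8454] [ 0.5782 -0.0204  0.014 ]
tray [ 0.6706 -0.104   0.03  ]
tray [ 0.6646 -0.2208  0.03  ]
tray [ 0.3836 -0.2068  0.03  ]
tray [ 0.3895 -0.0939  0.03  ]
```

Run:
```python
from h import *
t=snap('top');s=snap('scene')
h=cv2.cvtColor(s['pixels'],cv2.COLOR_BGR2HSV)
m=((h[...,0]>14)&(h[...,0]<28)&(h[...,1]>50)).astype(np.uint8)
n,l,st,ce=cv2.connectedComponentsWithStats(m[150:225,190:275])
i=l[(137+0)*10//16+90-150-0:, :] if 0 else None
for k in range(1,n):
  if st[k,4]>60:
    q=np.argwhere(l==k)[:,::-1]+[190,150]; a=q[q[:,0]<q[:,0].min()+3].mean(0); b=q[q[:,0]>q[:,0].max()-3].mean(0)
    print(st[k],a,b)
    r=cv2.boxPoints(cv2.minAreaRect(q.astype(np.float32)));print(r.tolist())
    for p in(a,b): print('onz',onz(s,*p,.015).round(4))
    print('tri',tri(t,(339.5,251),s,b),tri(t,(336,191),s,a))
```

```text
[ 17  24  58  31 315] [208.33333333 200.        ] [262.625 175.25 ]
[[206.4000244140625, 198.8000030517578], [262.0000305175781, 171.00001525878906], [265.2000427246094, 177.40000915527344], [209.60003662109375, 205.1999969482422]]
onz [ 0.6362 -0.1403  0.015 ]
onz [ 0.4319 -0.1124  0.015 ]
tri (array([ 0.42954276, -0.12352988,  0.00472971]), np.float64(0.009705705549968045)) (array([ 0.63838965, -0.12298253,  0.03236878]), np.float64(0.011387025705682547))
[ 53  31  32  44 697] [244.39130435 207.7826087 ] [273.02564103 204.70512821]
[[243.0, 181.0], [274.0, 181.0], [274.0, 224.0], [243.0, 224.0]]
onz [ 0.5645 -0.0397  0.015 ]
onz [0.4851 0.0092 0.015 ]
tri (array([ 0.41861154, -0.1238112 , -0.1612938 ]), np.float64(0.06411296444033147)) (array([ 0.59842916, -0.08076865,  0.02159298]), np.float64(0.10693619155217676))
```

Two-view precision from afar is poor here, so I check the spatula's height with two closer wrist views.

step_arm(
  targets=[
    [44,[-0.2,-1,0],0],
    [44,[-0.2,-1,0],0],
    [44,[-0.2,-1,0],0],
    [44,[-0.2,-1,0],0],
    [44,[-0.2,-1,0],0],
    [44,[-0.2,-1,0],0],
    [44,[-0.2,-1,0],0],
    [44,[-0.2,-1,0],0],
    [44,[-0.2,-1,0],0],
    [44,[-0.2,-1,0],0],
    [44,[-0.2,-1,0],0],
    [44,[-0.2,-1,0],0],
  ],
)

```text
t: 55.98
position: [0.5417, 0.0178, 0.3125]
eef_rot: [-0.044, 0.999, -0.0, 0.0]
contact_force: [-0.2, -0.6, -0.0]
gripper_width: 0.044
gripper_force: 0.0
```

step_arm(
  targets=[
    [44,[-0.2,-1,0],0],
    [44,[-0.2,-1,0],0],
    [44,[-0.2,-1,0],0],
    [44,[-0.2,-1,0],0],
    [44,[0,0,0],0],
    [44,[0,0,0],0],
    [44,[0,0,0],0],
  ],
)

```text
t: 56.85
position: [0.576, -0.0972, 0.3124]
eef_rot: [-0.045, 0.999, 0.0, 0.0]
contact_force: [-1.0, -0.1, -0.6]
gripper_width: 0.044
gripper_force: 0.0
```

```bash
cat > sp.py <<'E'
from h import *
import pickle,sys
c=snap('wrist',sys.argv[1]+'.png');pickle.dump(c,open(sys.argv[1]+'.pkl','wb'));print(arm.sense()['position'])
h=cv2.cvtColor(c['pixels'],cv2.COLOR_BGR2HSV)
m=((h[...,0]>14)&(h[...,0]<28)&(h[...,1]>60)&(h[...,2]>120)).astype(np.uint8);m[255:]=0
n,l,st,ce=cv2.connectedComponentsWithStats(m)
for k in range(1,n):
  if st[k,4]>300: print(st[k].tolist(),cv2.boxPoints(cv2.minAreaRect(np.argwhere(l==k)[:,::-1].astype(np.float32))).round(1).tolist(),[(v,np.where(l[v]==k)[0][[0,-1]].tolist()) for v in range(st[k,1]+2,st[k,1]+st[k,3]-1,16)])
E
python3 sp.py s1
```

```text
[ 0.57610253 -0.09711221  0.3124559 ]
[318, 5, 182, 175, 18788] [[317.79998779296875, 178.89999389648438], [319.29998779296875, 4.5], [499.0, 6.0], [497.6000061035156, 180.39999389648438]] [(7, [331, 498]), (23, [324, 473]), (39, [324, 468]), (55, [323, 465]), (71, [322, 462]), (87, [321, 460]), (103, [321, 457]), (119, [320, 454]), (135, [320, 452]), (151, [319, 449]), (167, [318, 448])]
[235, 55, 45, 156, 3018] [[233.60000610351562, 206.39999389648438], [256.20001220703125, 52.79999923706055], [286.3999938964844, 57.29999923706055], [263.79998779296875, 210.89999389648438]] [(57, [265, 278]), (73, [263, 277]), (89, [260, 274]), (105, [257, 272]), (121, [255, 269]), (137, [253, 266]), (153, [250, 264]), (169, [240, 270]), (185, [237, 267]), (201, [235, 264])]
```

step_arm(
  targets=[
    [44,[0,-1,0],0],
    [44,[0,-1,0],0],
    [44,[0,0,0],0],
    [44,[0,0,0],0],
    [44,[0,0,0],0],
  ],
)

```text
t: 57.52
position: [0.5816, -0.1566, 0.3124]
eef_rot: [-0.045, 0.999, 0.0, 0.0]
contact_force: [-0.9, -0.1, 0.2]
gripper_width: 0.0441
gripper_force: 0.0
```

```bash
python3 sp.py s2
```

```text
[ 0.58165876 -0.15668583  0.31237224]
[358, 5, 107, 175, 11143] [[356.6000061035156, 177.8000030517578], [370.20001220703125, -1.100000023841858], [464.1000061035156, 6.0], [450.5, 185.0]] [(7, [383, 464]), (23, [369, 436]), (39, [368, 434]), (55, [367, 431]), (71, [365, 429]), (87, [364, 427]), (103, [363, 425]), (119, [362, 423]), (135, [361, 421]), (151, [359, 418]), (167, [358, 425])]
[456, 6, 96, 174, 7059] [[446.0, 173.89999389648438], [487.70001220703125, -8.300000190734863], [551.7999877929688, 6.400000095367432], [510.1000061035156, 188.60000610351562]] [(8, [495, 551]), (24, [481, 523]), (40, [479, 518]), (56, [476, 515]), (72, [473, 511]), (88, [470, 508]), (104, [468, 504]), (120, [465, 501]), (136, [462, 498]), (152, [460, 495]), (168, [457, 497])]
[274, 55, 51, 156, 3054] [[272.5, 205.5], [303.20001220703125, 52.20000076293945], [333.29998779296875, 58.29999923706055], [302.70001220703125, 211.5]] [(57, [310, 323]), (73, [307, 322]), (89, [304, 318]), (105, [301, 315]), (121, [297, 312]), (137, [295, 309]), (153, [292, 305]), (169, [280, 311]), (185, [277, 307]), (201, [274, 304])]
```

Run:
```python
from h import *
import pickle
np.set_printoptions(precision=4,suppress=True)
a=pickle.load(open('s1.pkl','rb'));b=pickle.load(open('s2.pkl','rb'))
for n,v,x,y in(('handle end',57,(265,278),(310,323)),('mid',105,(257,272),(301,315)),('h',137,(253,266),(295,309)),('blade l/r',169,(240,270),(280,311)),('blade end',201,(235,264),(274,304))):
  for i in(0,1): print(n,tri(a,(x[i]+i,v),b,(y[i]+i,v))[0],end=' ')
  print()
```

```text
handle end [ 0.4282 -0.1257  0.0102] handle end [ 0.4266 -0.1072  0.0103] 
mid [ 0.4897 -0.1314  0.0194] mid [ 0.4876 -0.1099  0.0089] 
h [ 0.5332 -0.1345  0.0116] h [ 0.5305 -0.1144  0.0223] 
blade l/r [ 0.5823 -0.1512  0.0029] blade l/r [ 0.5761 -0.1051  0.0144] 
blade end [ 0.6317 -0.1558  0.0057] blade end [ 0.6243 -0.11    0.0174]
```

step_arm(
  targets=[
    [44,[0,-1,0],0],
    [44,[0,-1,0],0],
    [44,[0,-1,0],0],
    [44,[0,-1,0],0],
    [44,[0,0,0],0],
    [44,[0,0,0],0],
    [44,[0,0,0],0],
  ],
)

```text
t: 58.45
position: [0.5925, -0.276, 0.3124]
eef_rot: [-0.045, 0.999, 0.0, 0.0]
contact_force: [-0.0, -0.0, 0.3]
gripper_width: 0.044
gripper_force: 0.0
```

```bash
python3 sp.py s3 | head -1
python3 - <<'E'
from h import *
import pickle
np.set_printoptions(precision=4,suppress=True)
a=pickle.load(open('s1.pkl','rb'));b=pickle.load(open('s3.pkl','rb'))
def edges(c,v,lo,hi):
  # subpixel edges of saturation profile at half height, mean of rows v-2..v+2
  s=cv2.cvtColor(c['pixels'],cv2.COLOR_BGR2HSV)[v-2:v+3,lo:hi,1].astype(float).mean(0)
  s=np.clip(s,0,130); t=70; k=np.where(s>t)[0]
  runs=np.split(k,np.where(np.diff(k)>1)[0]+1); r=max(runs,key=len); i,j=r[0],r[-1]
  f=lambda p,q:p+(t-s[p])/(s[q]-s[p])*(q-p)
  return lo+f(i-1,i),lo+f(j,j+1)
h=cv2.cvtColor(b['pixels'],cv2.COLOR_BGR2HSV)
m=((h[...,0]>14)&(h[...,0]<28)&(h[...,1]>60)&(h[...,2]>120)).astype(np.uint8);m[255:]=0
n,l,st,ce=cv2.connectedComponentsWithStats(m)
for k in range(1,n):
  if st[k,4]>300: print(st[k].tolist())
k=min([k for k in range(1,n) if st[k,4]>1500],key=lambda k:st[k,0]); print('spat',st[k])
for v in range(65,206,10):
  u=np.where(l[v]==k)[0]
  try:
    ea=edges(a,v,225,297);eb=edges(b,v,u[0]-12,u[-1]+14)
    P=[tri(a,(ea[i],v),b,(eb[i],v))[0] for i in(0,1)];print(v,*P)
  except Exception as e: print(v,'x',e)
E
```

```text
[ 0.59252353 -0.27607681  0.31253731]
[438, 5, 122, 175, 13145]
[352, 55, 64, 156, 3210]
spat [ 352   55   64  156 3210]
65 [ 0.438  -0.1273  0.0091] [ 0.4367 -0.1068  0.0131]
75 [ 0.4506 -0.1283  0.0088] [ 0.4491 -0.1078  0.013 ]
85 [ 0.4633 -0.1294  0.0087] [ 0.4618 -0.109   0.0133]
95 [ 0.4764 -0.1307  0.0094] [ 0.4747 -0.1101  0.0132]
105 [ 0.4896 -0.1318  0.0091] [ 0.4878 -0.1113  0.0132]
115 [ 0.5031 -0.133   0.0091] [ 0.5011 -0.1124  0.0134]
125 x index 72 is out of bounds for axis 0 with size 72
135 x index 72 is out of bounds for axis 0 with size 72
145 x index 72 is out of bounds for axis 0 with size 72
155 x index 72 is out of bounds for axis 0 with size 72
165 [ 0.5755 -0.1513  0.0079] [ 0.5707 -0.1093  0.0139]
175 [ 0.5906 -0.1526  0.0077] [ 0.5853 -0.1077  0.0143]
185 [ 0.606  -0.1539  0.0076] [ 0.6004 -0.109   0.0145]
195 [ 0.6216 -0.1555  0.0081] [ 0.6158 -0.1104  0.0149]
205 [ 0.6367 -0.1554  0.0106] [ 0.6317 -0.1115  0.0139]
```

The spatula lies flat: its edges sit at a uniform height along the length, and it is about 33 mm off the tray's centreline, inside the 50 mm limit. I hand in.

```bash
python3 -c "
from h import *
print(arm.finish_job())"
```

```text
the job is handed in; nothing more can be done
None
```

The job is handed in at about 58 s of the 210 s; no verdict came back. The caddy hangs on the upper bar, the spatula lies flat in the tray about 33 mm off centre, and the drainer's only two boards are pushed down in separate slots. The bystanders and look-alikes were left alone.

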